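# Turn the train round: rack to rack in reverse order

## Task

Move the four model railway vehicles from the wooden rack with the coloured tags to the empty blue rack, in reverse order: seen from the robot, the vehicle that stood leftmost goes into the rightmost groove, the second from left into the second from right, and so on. Set each one down gently, without dropping it, standing on its wheels in the middle of its groove (either end may point forward).

Things in the scene. Friction and masses are not known exactly. Their poses are not given: they have to be found in the camera images.
- loco_shunter: red shunting locomotive with a grey-roofed cab, loose; 123 mm long, 30 mm wide, 47 mm high. Origin: centre of its underside (bottom of the wheels). y runs along its length, x across, z up. Grip it across the width near the middle: its straight sides are 29 mm apart from 10 to 36 mm above the wheels' bottom.
- van_green: green closed box van with a grey roof (not its twin fixed far back by the main track), loose; 116 mm long, 30 mm wide, 44 mm high. Origin: centre of its underside (bottom of the wheels). y runs along its length, x across, z up. Grip it across the width near the middle: its straight sides are 29 mm apart from 10 to 40 mm above the wheels' bottom.
- van_brown: red-brown closed box van with a grey roof (not its twin fixed far back by the main track), loose; 116 mm long, 30 mm wide, 44 mm high. Origin: centre of its underside (bottom of the wheels). y runs along its length, x across, z up. Grip it across the width near the middle: its straight sides are 29 mm apart from 10 to 40 mm above the wheels' bottom.
- coal_wagon: low dark grey open wagon filled with coal, loose; 108 mm long, 30 mm wide, 27 mm high. Origin: centre of its underside (bottom of the wheels). y runs along its length, x across, z up. Grip it across the width near the middle: its straight sides are 29 mm apart from 10 to 26 mm above the wheels' bottom.
- bay_red: fixed wooden holder with a red tag (11 mm high) at its end nearer the robot; the red locomotive starts in it, lengthwise along x (within 3 degrees), and it then still shows where that came from. Origin: centre of the groove, at the underside. Groove floor 6 mm above the origin, 140 (x) x 40 mm (y), rails 5 mm high. x away from the robot, y left along the row.
- bay_green: fixed wooden holder with a green tag (11 mm high) at its end nearer the robot; the green van starts in it, lengthwise along x (within 3 degrees), and it then still shows where that came from. Origin: centre of the groove, at the underside. Groove floor 6 mm above the origin, 140 (x) x 40 mm (y), rails 5 mm high. x away from the robot, y left along the row.
- bay_yellow: fixed wooden holder with a yellow tag (11 mm high) at its end nearer the robot; the brown van starts in it, lengthwise along x (within 3 degrees), and it then still shows where that came from. Origin: centre of the groove, at the underside. Groove floor 6 mm above the origin, 140 (x) x 40 mm (y), rails 5 mm high. x away from the robot, y left along the row.
- bay_white: fixed wooden holder with a white tag (11 mm high) at its end nearer the robot; the coal wagon starts in it, lengthwise along x (within 3 degrees), and it then still shows where that came from. Origin: centre of the groove, at the underside. Groove floor 6 mm above the origin, 140 (x) x 40 mm (y), rails 5 mm high. x away from the robot, y left along the row.
- source_rack: light wooden board, 190 (x) x 280 (y) x 10 mm, fixed, left or right of the middle; it carries the four tagged holders in any order at y = +105, +35, -35, -105 mm in its frame (40 mm is free between neighbouring vehicles). Origin: centre of its underside. x roughly away from the robot, +y to the left as seen from the robot (within 18 degrees).
- target_rack: blue board of the same size on the other side, fixed, with four empty cork-floored grooves at y = +105, +35, -35, -105 mm in its frame (x = 0), each 140 (x) x 40 mm (y), floor 12 mm above the origin, rails and end stops 5 mm higher. Origin: centre of its underside. x roughly away from the robot, +y to the left as seen from the robot (within 18 degrees).
Mind the look-alikes: they are no part of the job. What is shaped like the van_brown but orange or yellow is not meant.

How it is judged:
By the outcome, as a careful person would: the job done as asked, in the order asked, and still so for the second after the job is handed in, with the robot touching nothing.
It also fails if it takes over 112 s, if anything falls off the work surface, if the arm or the gripper's body presses on something with over 40 N, if the wrist force passes 120 N, or if a joint passes its speed limit or range.

## Robot

A 6-joint arm with a two-finger parallel gripper is mounted at the origin on the work surface; the furniture and walls round the work are solid. World frame = base frame: x ahead of the robot, y to its left, z up, the work surface at z = 0. Lengths are in m, angles in degrees, forces in N, time in s.
With the tool pointing down it reaches from about 0.25 to 0.725 m from the base axis. Payload 9.7 kg.
Tool frame: the origin (TCP) lies between the finger pads; the fingertips stand 11 mm ahead of it and the grasp point (between the pads) lies 8 mm behind it; z points along the fingers, y is the line along which they close (so a half turn about z gives the same grasp; the last joint's range is limited). The gripper opens to 85 mm and grips with 20 to 120 N. Pads are 22 mm wide; open, the fingers measure 114 mm over their backs; the gripper's body (76 mm by 85 mm) begins 54 mm behind the grasp point. The pads swing forward as they close: fully open they stand 13 mm farther back than shut.
Start: joints at [72.307, 4.979, 10.078, 95.1, 0, 90], TCP at [0.167, 0.524, 0.218] pointing down, gripper open.
Joint ranges: [-179.16, 179.16], [-48.56, 103.87], [-65.8, 70.77], [-126.05, 130.52], [-82.76, 87.17], [-180, 180]. Speed limits (degrees/s): [127.2, 127.2, 147.25, 180, 180, 180].

## Interface

Orientations are given as [roll, pitch, yaw] about the fixed x, y, z axes, in that order (R = Rz(yaw) Ry(pitch) Rx(roll)).
In Python, from workcell import monitor, cams, ticket gives the robot as it stands.
- The arm moves only by the tool carry_out, never from a script. Its argument "plan" is a list of rows, each an object with "travel": the shift along the world's x, y, z as a fraction of full scale, a list of three; "angular": the turn, a rotation vector about the world's x, y, z as a fraction of full scale, a list of three; "grip": the gripper's target within -1 to 1 (fully open at 1, half-way at 0, shut at -1). In form: [{"travel": [x, y, z], "angular": [ax, ay, az], "grip": grip}, ...]. A call has 1 to 8 rows; each row is the pose to reach, as a shift and turn from the pose commanded when the call began; what a row does not reach only later rows make up. Full scale, the value 1, is 300 mm for a shift and 0.5 rad for a turn. A row lasts 1/12 s, in which the tool goes at most 41.7 mm and 7.16 degrees, less where a joint would pass 70% of its speed; a pose out of reach is approached as far as the arm can. A call with a number of a shift or a turn outside -1 to 1 is refused whole. A call with a gripper value outside its range is refused whole. The fingers move at their own pace and stop on an object; "grip_force" is the grip in N (left out, the last holds). Time passes only in rows, so rows that repeat a pose let the fingers close. It gives the time, the measured TCP pose, the force, the opening and the grip force at its end, in the units of the state.
- monitor.get_obs(): the state, without advancing time (a new reading comes with each control period).
- cams.camera(name): name is "side" or "top"; returns a dict with "frame" (420x560x3 uint8, red, green, blue), "mtx" (3x3 intrinsics, pixels), "view" (4x4, takes a point from world to camera coordinates). Camera axes: x right, y up, looking along -z (the intrinsics and any distortion apply to the point x, -y, -z); pixel columns grow to the right and rows downward; lengths in m; the calibration is good to about 2 mm. A picture is of the moment at which its call begins. There is no depth.
- ticket.job_done(): hands the job in; it is judged then, once.
The state is a dict: "time": time; "q": joint angles; "qd": joint speeds; "joint_efforts": joint torques, N m; "ee_pos": TCP position; "tcp_rot": TCP orientation; "wrist_force": force on the tool from outside, world axes, zero at the start; "torque": the same for the moment, N m; "opening": finger opening in m; "grasp_force": force on a finger pad.
Only numpy, scipy, OpenCV 4.12 (cv2) and the standard library are available. Lean on these libraries where they do the work, as an engineer would, in place of code of your own. Each camera call takes 0.05 s, during which the arm holds its last target. There are 200 camera calls.

## Working session

There is one attempt and no reset: what is moved stays moved. The work goes in short steps, Python scripts to look and compute and a tool call to move; the robot and the scene stay as the last step left them, time stands still between calls to the robot, and variables do not carry over. Pictures are saved under pics/ and viewed, at most 16 in all, crops included, and the job is handed in when it is done.

Besides the shell and the picture viewer there is one more tool, called after "Request:" as name(argument=value, ...) on one line, values as JSON. carry_out: Moves the arm, as the interface text tells. Its arguments: {"type":"object","properties":{"plan":{"type":"array","items":{"type":"object","properties":{"travel":{"type":"array","items":{"type":"number"}},"angular":{"type":"array","items":{"type":"number"}},"grip":{"type":"number"}}}},"grip_force":{"type":"number"}},"required":["plan"]}

```bash
ls; mkdir -p pics; python3 - <<'E'
from workcell import monitor,cams
import cv2,numpy as np
print(monitor.get_obs())
for n in("top","side"):
    c=cams.camera(n);print(n,c["mtx"],c["view"],[k for k in c])
    cv2.imwrite(f"pics/{n}0.png",c["frame"][:,:,::-1])
E
```

```text
pics
{'time': 0.0, 'q': array([ 7.23077318e+01,  5.01047261e+00,  1.00346346e+01,  9.50996107e+01,
       -2.53754301e-03,  8.99996861e+01]), 'qd': array([-0.00112887,  0.03633741,  0.0228263 ,  0.01863763, -0.14613032,
       -0.05057355]), 'joint_efforts': array([-1.59951187e-04, -5.20385385e+01,  4.64810371e+01,  1.60354137e-02,
       -4.18831758e-05, -3.93057618e-06]), 'ee_pos': array([0.167085  , 0.52374704, 0.21729072]), 'tcp_rot': array([-1.79924551e+02,  2.53712741e-03,  1.62308049e+02]), 'wrist_force': array([-1.13909903, -0.20814279, -1.1400468 ]), 'torque': array([ 0.01277821, -0.01181415, -0.02561754]), 'grasp_force': 0.0, 'opening': 0.08547061264212466}
top [[384.41819908   0.         279.05002915]
 [  0.         384.41819908 212.67773843]
 [  0.           0.           1.        ]] [[-0.01874906 -0.99974428  0.01264286 -0.03625776]
 [ 0.9956051  -0.01750799  0.09199981 -0.42091436]
 [-0.09175493  0.0143122   0.99567876 -1.0140762 ]
 [ 0.          0.          0.          1.        ]] ['frame', 'mtx', 'view']
side [[447.36054779   0.         281.2841028 ]
 [  0.         447.36054779 206.72709714]
 [  0.           0.           1.        ]] [[ 0.94225413 -0.33487351  0.00411011 -0.39735223]
 [ 0.19201638  0.55026198  0.81261397 -0.10630289]
 [-0.27438453 -0.76489966  0.58278782 -1.39722823]
 [ 0.          0.          0.          1.        ]] ['frame', 'mtx', 'view']
```

View pics/top0.png

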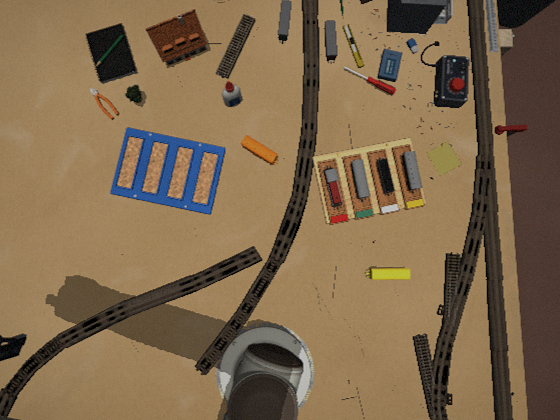

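View pics/side0.png

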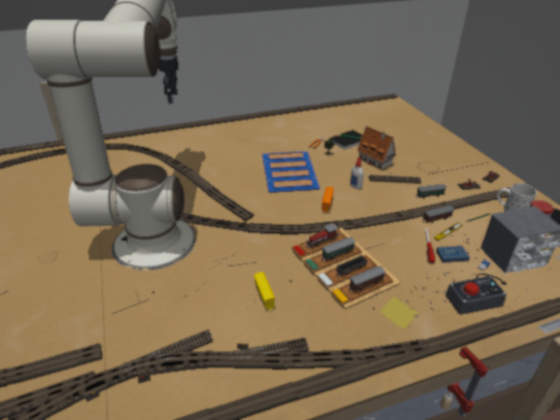

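The top view shows the blue rack around (168,170), with four empty grooves. The source rack is around (370,180), with tags red (338,218), green (365,213), white (390,209) and yellow (415,204) from left to right. The vehicles standing there are loco, van, coal and van.

Candidates for the green and brown vans:
- The two vans on the rack at (360,180) and (412,170).
- Grey-roofed twins far back at (285,20) and (331,40).
- Orange (260,150) and yellow (390,273) look-alikes.

Only the vans in the tagged holders fit. I'll confirm this in an enlarged crop and measure at the same time.

```bash
cat > h.py <<'E'
from workcell import monitor,cams
import cv2,numpy as np
def ray(c,px,z):
    V=c["view"];K=c["mtx"];R=V[:3,:3];C=-R.T@V[:3,3]
    px=np.atleast_2d(px).astype(float)
    d=np.c_[(px[:,0]-K[0,2])/K[0,0],-(px[:,1]-K[1,2])/K[1,1],-np.ones(len(px))]@R
    return C+d*((z-C[2])/d[:,2])[:,None]
def proj(c,P):
    p=np.atleast_2d(P)@c["view"][:3,:3].T+c["view"][:3,3]
    return np.c_[p[:,0]/-p[:,2],-p[:,1]/-p[:,2]]*np.diag(c["mtx"])[:2]+c["mtx"][:2,2]
def big(m):
    n,l,s,_=cv2.connectedComponentsWithStats(m.astype(np.uint8));return l==1+np.argmax(s[1:,4])
E
python3 - <<'E'
from h import *
c=cams.camera("top");s=cams.camera("side")
hsv=cv2.cvtColor(c["frame"],cv2.COLOR_RGB2HSV)
H,S,V=[hsv[:,:,i].astype(int) for i in range(3)]
def rect(m,z,name):
    p=np.argwhere(m)[:,::-1]
    W=ray(c,p,z)[:,:2]; hull=cv2.convexHull((W*1000).astype(np.float32))
    r=cv2.minAreaRect(hull);print(name,len(p),np.round(r[0],1),np.round(r[1],1),round(r[2],2));return r
m=big((H>100)&(H<125)&(S>120)&(np.indices(H.shape)[1]<240)&(np.indices(H.shape)[0]>110))
rect(m,.010,"blue")
ii=np.indices(H.shape);box=(ii[1]>305)&(ii[1]<430)&(ii[0]>130)&(ii[0]<232)
for q in [(316,160),(345,155),(400,144),(440,120),(330,235)]:print(q,hsv[q[1],q[0]])
for n,mm in dict(red=((H<8)|(H>172))&(S>150)&(V>110)&(ii[0]>210),green=(H>55)&(H<95)&(S>80)&(ii[0]>200),white=(S<50)&(V>150)&(ii[0]>200),yellow=(H>20)&(H<32)&(S>190)&(V>120)&(ii[0]>195)&(ii[1]>400)).items():
    mm=mm&box
    if mm.sum()>5: rect(big(mm),.021,n)
a=cv2.resize(c["frame"][125:235,300:440],None,fx=5,fy=5,interpolation=cv2.INTER_CUBIC)
b=cv2.resize(s["frame"][215:315,285:405],None,fx=4,fy=4,interpolation=cv2.INTER_CUBIC)
im=np.zeros((550,1180,3),np.uint8);im[:,:700]=a;im[:400,700:]=b
cv2.imwrite("pics/crop1.png",cv2.resize(im,(800,373),interpolation=cv2.INTER_AREA)[:,:,::-1])
E
```

```text
blue 3791 [543.1 257.4] [277.9 188.1] 77.22
(316, 160) [ 24  95 191]
(345, 155) [ 21  99 194]
(400, 144) [ 23  97 190]
(440, 120) [ 18 111 159]
(330, 235) [ 18 112 157]
red 113 [ 402.8 -203.6] [17.5 45.6] 9.25
green 91 [ 414.8 -272.1] [15.3 42.4] 10.26
white 104 [ 427.4 -341.8] [16.4 45.8] 10.28
yellow 86 [ 439.  -409.8] [16.4 42.9] 12.97
```

View pics/crop1.png

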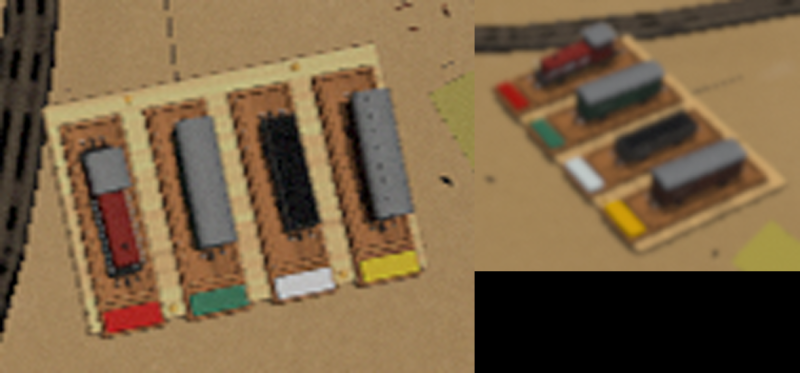

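The crop confirms it. From left to right: red loco at the red tag, green-sided van at the green tag, coal at the white tag, brown-sided van at the yellow tag. The tag spacing of 209 mm and the blue board size of 278×188 mm match the given sizes. Next I'll measure each vehicle's centre along its groove.

```bash
python3 - <<'E'
from h import *
c=cams.camera("top")
hsv=cv2.cvtColor(c["frame"],cv2.COLOR_RGB2HSV)
H,S,V=[hsv[:,:,i].astype(int) for i in range(3)]
ii=np.indices(H.shape);box=(ii[1]>305)&(ii[1]<430)&(ii[0]>130)&(ii[0]<232)
def rect(m,z,name):
    p=np.argwhere(m)[:,::-1];W=ray(c,p,z)[:,:2]
    r=cv2.minAreaRect(cv2.convexHull((W*1000).astype(np.float32)))
    print(name,len(p),np.round(r[0],1),np.round(r[1],1),round(r[2],2),"px",p.min(0),p.max(0))
rect(big(box&(H>=20)&(H<=28)&(S<112)&(V>165)),.010,"board")
bounds=[(310,347),(347,374),(374,401),(401,428)]
grey=(S<60)&(V>60)&(V<150)&(ii[0]<208)
for n,(a,b),m,z in [("loco cab",bounds[0],grey,.063),("loco hood",bounds[0],((H<8)|(H>172))&(S>120)&(ii[0]<210),.053),("loco all",bounds[0],((V<75)|grey|(((H<8)|(H>172))&(S>120)))&(ii[0]<212),.035),
   ("green",bounds[1],grey,.060),("coal",bounds[2],(V<50),.043),("brown",bounds[3],grey,.060)]:
    mm=m&box&(ii[1]>=a)&(ii[1]<b)
    rect(big(mm),z,n)
# groove centres from tags: axis through tag along x dir
t=np.radians(9.96);ex=np.array([np.cos(t),np.sin(t)])
for n,p in dict(red=(402.8,-203.6),green=(414.8,-272.1),white=(427.4,-341.8),yellow=(439,-409.8)).items():print(n,np.round(np.array(p)+ex*80,1))
ey=lambda a:np.array([-np.sin(a),np.cos(a)])
for y in(105,35,-35,-105):print("tgt",y,np.round(np.array([543.1,257.4])+y*ey(np.radians(-12.78)),1))
E
```

```text
board 711 [ 551.3 -284.5] [ 99.5 277. ] 10.31 px [313 138] [411 187]
loco cab 142 [ 512.9 -180.9] [33.9 29.2] 12.21 px [325 168] [338 181]
loco hood 180 [ 467.7 -188.2] [58.5 24.3] 11.3 px [327 181] [340 203]
loco all 436 [ 486.  -189.4] [116.1  35. ] 11.44 px [323 166] [341 208]
green 415 [ 503.7 -257.6] [99.6 29. ] 9.12 px [352 159] [369 197]
coal 362 [ 512.2 -325.8] [90.4 29.9] 11.39 px [377 159] [393 193]
brown 413 [ 523.8 -395.2] [99.6 28.7] 8.42 px [404 151] [421 188]
red [ 481.6 -189.8]
green [ 493.6 -258.3]
white [ 506.2 -328. ]
yellow [ 517.8 -396. ]
tgt 105 [566.3 359.8]
tgt 35 [550.8 291.5]
tgt -35 [535.4 223.3]
tgt -105 [519.9 155. ]
```

Request:
carry_out(plan=[{"travel":[0.3533,-0.8,0],"angular":[0,0,0.5],"grip":0.32},{"travel":[0.3533,-0.8,0],"angular":[0,0,0.5],"grip":0.32},{"travel":[0.3533,-0.8,0],"angular":[0,0,0.5],"grip":0.32},{"travel":[0.3533,-0.8,0],"angular":[0,0,0.5],"grip":0.32},{"travel":[0.3533,-0.8,0],"angular":[0,0,0.5],"grip":0.32},{"travel":[0.3533,-0.8,0],"angular":[0,0,0.5],"grip":0.32},{"travel":[0.3533,-0.8,0],"angular":[0,0,0.5],"grip":0.32},{"travel":[0.3533,-0.8,0],"angular":[0,0,0.5],"grip":0.32}], grip_force=50)

```text
time: 0.92
ee_pos: [0.2741, 0.2816, 0.2185]
tcp_rot: [180.0, 0.1, 176.4]
wrist_force: [-0.6, -0.3, -0.3]
opening: 0.0565
grasp_force: 0.0
```

Request:
carry_out(plan=[{"travel":[0.3567,-0.8,0],"angular":[0,0,0.516],"grip":0.32},{"travel":[0.3567,-0.8,0],"angular":[0,0,0.516],"grip":0.32},{"travel":[0.3567,-0.8,0],"angular":[0,0,0.516],"grip":0.32},{"travel":[0.3567,-0.8,0],"angular":[0,0,0.516],"grip":0.32},{"travel":[0.3567,-0.8,0],"angular":[0,0,0.516],"grip":0.32},{"travel":[0.3567,-0.8,0],"angular":[0,0,0.516],"grip":0.32},{"travel":[0.3567,-0.8,0],"angular":[0,0,0.516],"grip":0.32}])

```text
time: 1.5
ee_pos: [0.381, 0.0419, 0.218]
tcp_rot: [-180.0, 0.0, -168.6]
wrist_force: [1.9, 0.6, 0.3]
opening: 0.0559
grasp_force: 0.0
```

Request:
carry_out(plan=[{"travel":[0.3533,-0.7767,-0.2933],"angular":[0,0,0],"grip":0.32},{"travel":[0.3533,-0.7767,-0.2933],"angular":[0,0,0],"grip":0.32},{"travel":[0.3533,-0.7767,-0.2933],"angular":[0,0,0],"grip":0.32},{"travel":[0.3533,-0.7767,-0.2933],"angular":[0,0,0],"grip":0.32},{"travel":[0.3533,-0.7767,-0.2933],"angular":[0,0,0],"grip":0.32},{"travel":[0.3533,-0.7767,-0.2933],"angular":[0,0,0],"grip":0.32},{"travel":[0.3533,-0.7767,-0.2933],"angular":[0,0,0],"grip":0.32},{"travel":[0.3533,-0.7767,-0.2933],"angular":[0,0,0],"grip":0.32}])

```text
time: 2.17
ee_pos: [0.4868, -0.1913, 0.1269]
tcp_rot: [179.9, -0.2, -168.7]
wrist_force: [0.2, 0.2, -0.1]
opening: 0.0564
grasp_force: 0.0
```

```bash
python3 - <<'E'
from h import *
o=monitor.get_obs();print(o["ee_pos"],o["tcp_rot"],np.round(o["q"],1))
s=cams.camera("side");c=cams.camera("top")
x,y=proj(s,[.486,-.189,.06])[0].astype(int)
a=cv2.resize(s["frame"][y-60:y+60,x-60:x+60],(480,480),interpolation=cv2.INTER_CUBIC)
x,y=proj(c,[.486,-.189,.06])[0].astype(int)
b=cv2.resize(c["frame"][y-60:y+60,x-40:x+40],(320,480),interpolation=cv2.INTER_CUBIC)
cv2.imwrite("pics/g1.png",np.hstack([a,b])[:,:,::-1])
E
```

```text
[ 0.48684126 -0.19130692  0.12690425] [ 1.79916855e+02 -1.73150810e-01 -1.68733243e+02] [-21.4   0.6  -4.5  85.   -0.  -32.7]
```

View pics/g1.png

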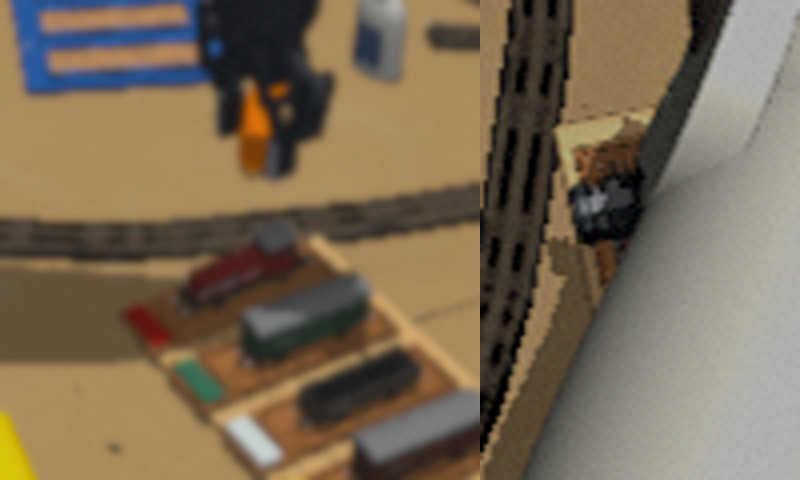

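The side crop shows the gripper straight above the loco at (240,270), fingers on either side. Descending.

Request:
carry_out(plan=[{"travel":[0,0,-0.1],"angular":[0,0,0],"grip":0.32},{"travel":[0,0,-0.19],"angular":[0,0,0],"grip":0.32},{"travel":[0,0,-0.25],"angular":[0,0,0],"grip":0.32},{"travel":[0,0,-0.28],"angular":[0,0,0],"grip":0.32},{"travel":[0,0,-0.2933],"angular":[0,0,0],"grip":0.32},{"travel":[0,0,-0.2933],"angular":[0,0,0],"grip":0.32}])

```text
time: 2.77
ee_pos: [0.4863, -0.1882, 0.0423]
tcp_rot: [180.0, 0.0, -168.5]
wrist_force: [-0.8, -0.6, 0.4]
opening: 0.0564
grasp_force: 0.0
```

Request:
carry_out(plan=[{"travel":[0,0,0],"angular":[0,0,0],"grip":0},{"travel":[0,0,0],"angular":[0,0,0],"grip":-0.2},{"travel":[0,0,0],"angular":[0,0,0],"grip":-0.5},{"travel":[0,0,0],"angular":[0,0,0],"grip":-0.7},{"travel":[0,0,0],"angular":[0,0,0],"grip":-0.8},{"travel":[0,0,0],"angular":[0,0,0],"grip":-0.8}], grip_force=40)

```text
time: 3.27
ee_pos: [0.4862, -0.1891, 0.0422]
tcp_rot: [-180.0, 0.0, -168.6]
wrist_force: [0.4, 0.3, -0.2]
opening: 0.0086
grasp_force: 0.0
```

Nothing was gripped: the opening is 8.6 mm. I'll look before moving.

```bash
python3 - <<'E'
from h import *
o=monitor.get_obs();print(o["opening"],o["grasp_force"])
s=cams.camera("side")
P=proj(s,[[.486,-.189,.042],[.486,-.189,.031]]);print(P)
a=cv2.resize(s["frame"][180:300,260:420],(800,600),interpolation=cv2.INTER_CUBIC)
cv2.imwrite("pics/g2.png",a[:,:,::-1])
E
```

```text
0.008550381250761832 0.0
[[322.0422827  233.95003604]
 [321.83649046 236.74570688]]
```

View pics/g2.png

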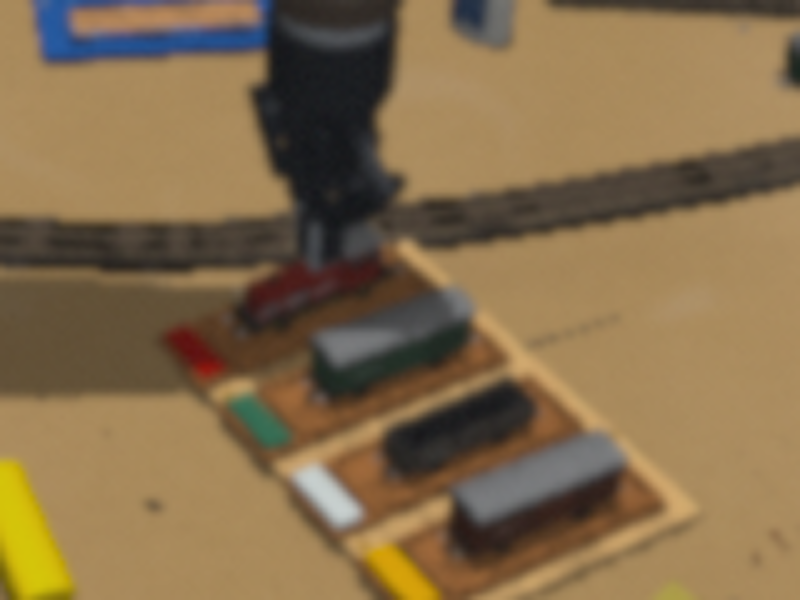

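Request:
carry_out(plan=[{"travel":[0,0,0.1],"angular":[0,0,0],"grip":-0.8},{"travel":[0,0,0.2],"angular":[0,0,0],"grip":-0.8},{"travel":[0,0,0.2],"angular":[0,0,0],"grip":-0.8},{"travel":[0,0,0.2],"angular":[0,0,0],"grip":-0.8}])

```text
time: 3.65
ee_pos: [0.4872, -0.1895, 0.1038]
tcp_rot: [-179.9, 0.2, -168.6]
wrist_force: [0.4, 0.7, -0.7]
opening: 0.0084
grasp_force: 0.0
```

```bash
python3 - <<'E'
from h import *
o=monitor.get_obs();p=o["ee_pos"];print(p)
s=cams.camera("side");c=cams.camera("top");f=s["frame"].copy()
P=proj(s,[p,p-[0,0,.011],[.486,-.189,.016],[.486,-.189,.063]]);print(P)
x0,y0=290,160
a=cv2.resize(f[y0:y0+96,x0:x0+80],(500,600),interpolation=cv2.INTER_CUBIC)
for q in P: cv2.drawMarker(a,tuple(int(v) for v in ((q-[x0,y0]+.5)*6.25)),(0,255,0),0,14,1)
P=proj(c,[p,p-[0,0,.011]]);x0,y0=310,140
b=cv2.resize(c["frame"][y0:y0+100,x0:x0+50],(300,600),interpolation=cv2.INTER_CUBIC)
for q in P: cv2.drawMarker(b,tuple(int(v) for v in ((q-[x0,y0]+.5)*6)),(0,255,0),0,14,1)
cv2.imwrite("pics/g3.png",np.hstack([a,b])[:,:,::-1])
E
```

```text
[ 0.48717679 -0.18949167  0.10380189]
[[323.66700253 217.75569652]
 [323.44781673 220.70502876]
 [321.55895339 240.51602556]
 [322.44058889 228.5390787 ]]
```

View pics/g3.png

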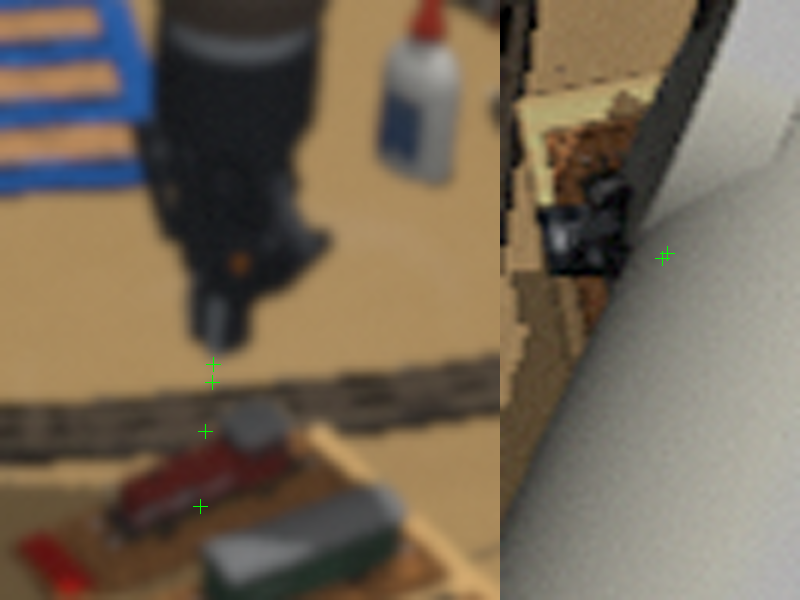

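The tip appears about 5 px above its projected position, so the gripper is higher or further back than reported. I'll check this against the start images and check the two cameras against each other.

```bash
python3 - <<'E'
from h import *
s=cams.camera("side");c=cams.camera("top")
# camera agreement on tags: side colour blobs vs top-derived points
hsv=cv2.cvtColor(s["frame"],cv2.COLOR_RGB2HSV);H,S,V=[hsv[:,:,i].astype(int) for i in range(3)]
ii=np.indices(H.shape)
def cen(m):
    p=np.argwhere(big(m));return p.mean(0)[::-1],len(p)
b=lambda x0,x1,y0,y1:(ii[1]>=x0)&(ii[1]<x1)&(ii[0]>=y0)&(ii[0]<y1)
for n,m,w in [("red",((H<8)|(H>172))&(S>150)&b(290,306,240,260),(.4028,-.2036)),("green",(H>55)&(H<95)&(S>80)&b(300,320,255,272),(.4148,-.2721)),("white",(S<50)&(V>150)&b(315,335,268,290),(.4274,-.3418)),("yellow",(H>17)&(H<32)&(S>190)&b(330,350,285,303),(.439,-.4098))]:
    q=cen(m);print(n,np.round(q[0],1),q[1],np.round(proj(s,[*w,.021])[0],1))
q=cen((H>100)&(H<125)&(S>120)&b(255,325,145,195));print("blue",q,proj(s,[.5431,.2574,.010]))
t=cv2.imread("pics/top0.png")[:,:,::-1];g=cv2.imread("pics/side0.png")[:,:,::-1]
e=np.array([.16709,.52375,.2173])
yd=np.array([np.cos(np.radians(72.3)),np.sin(np.radians(72.3)),0])
pts=np.array([e+yd*.0425*k+[0,0,.002] for k in(-1,1)]+[e])
A=[]
for im,cam,(x0,y0) in((g,s,(140,50)),(t,c,(0,300))):
    a=cv2.resize(im[y0:y0+80,x0:x0+60],(400,533),interpolation=cv2.INTER_CUBIC)
    for q in proj(cam,pts): cv2.drawMarker(a,tuple(int(v) for v in ((q-[x0,y0]+.5)*6.667)),(0,255,0),0,12,1)
    A.append(a)
cv2.imwrite("pics/g4.png",np.hstack(A)[:,:,::-1])
E
```

```text
red [298.7 250. ] 64 [298.1 248.1]
green [311.7 264.2] 43 [310.6 261.9]
white [325.1 278.4] 84 [324.5 277.1]
yellow [340.1 295.2] 119 [338.9 293.2]
blue (array([287.83452211, 173.50784593]), 701) [[288.55357086 168.68240713]]
```

View pics/g4.png

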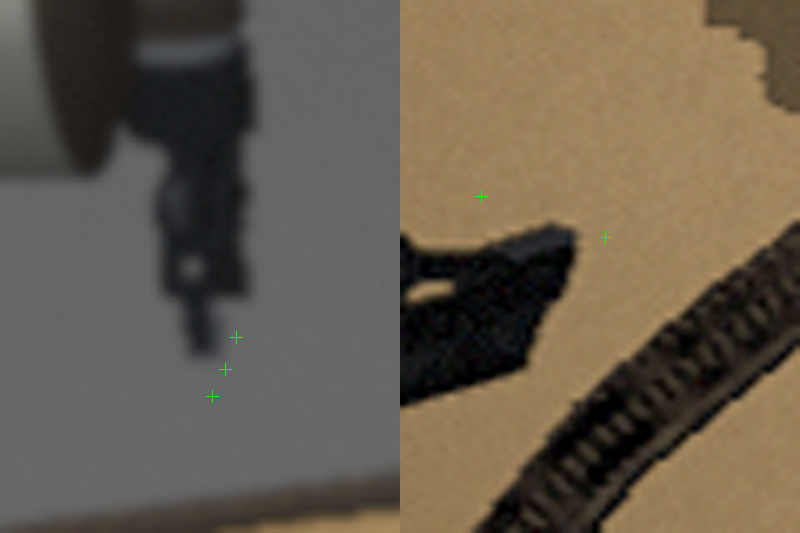

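Side and top disagree by about 2 px (roughly 8 mm), and the gripper looks about 20 mm higher than reported. That fits the fingers closing just above the hood. I'll try 10 mm lower, shifted 5 mm to −y. That stays above the rails even if the reported height is exact.

Request:
carry_out(plan=[{"travel":[0,-0.0167,0],"angular":[0,0,0],"grip":0.32},{"travel":[0,-0.0167,0],"angular":[0,0,0],"grip":0.32},{"travel":[0,-0.0167,0],"angular":[0,0,0],"grip":0.32},{"travel":[0,-0.0167,-0.1],"angular":[0,0,0],"grip":0.32},{"travel":[0,-0.0167,-0.17],"angular":[0,0,0],"grip":0.32},{"travel":[0,-0.0167,-0.21],"angular":[0,0,0],"grip":0.32},{"travel":[0,-0.0167,-0.2333],"angular":[0,0,0],"grip":0.32},{"travel":[0,-0.0167,-0.2333],"angular":[0,0,0],"grip":0.32}])

```text
time: 4.52
ee_pos: [0.4854, -0.1938, 0.0307]
tcp_rot: [179.9, -0.1, -168.6]
wrist_force: [-2.0, -0.5, -0.2]
opening: 0.0564
grasp_force: 0.0
```

Request:
carry_out(plan=[{"travel":[0,0,0],"angular":[0,0,0],"grip":0},{"travel":[0,0,0],"angular":[0,0,0],"grip":-0.2},{"travel":[0,0,0],"angular":[0,0,0],"grip":-0.4},{"travel":[0,0,0],"angular":[0,0,0],"grip":-0.5},{"travel":[0,0,0],"angular":[0,0,0],"grip":-0.5},{"travel":[0,0,0],"angular":[0,0,0],"grip":-0.5}], grip_force=30)

```text
time: 5.02
ee_pos: [0.4869, -0.1941, 0.0335]
tcp_rot: [-179.9, 0.1, -168.6]
wrist_force: [-0.8, 1.9, 6.5]
opening: 0.0279
grasp_force: 29.5
```

Gripped: opening 28 mm, force 29.5 N. Lifting and checking.

Request:
carry_out(plan=[{"travel":[0,0,0.05],"angular":[0,0,0],"grip":-0.5},{"travel":[0,0,0.12],"angular":[0,0,0],"grip":-0.5},{"travel":[0,0,0.22],"angular":[0,0,0],"grip":-0.5},{"travel":[0,0,0.3],"angular":[0,0,0],"grip":-0.5},{"travel":[0,0,0.3],"angular":[0,0,0],"grip":-0.5},{"travel":[0,0,0.3],"angular":[0,0,0],"grip":-0.5}], grip_force=45)

```text
time: 5.52
ee_pos: [0.487, -0.1944, 0.1234]
tcp_rot: [-179.9, 0.1, -168.6]
wrist_force: [-0.6, -0.2, -3.3]
opening: 0.0278
grasp_force: 44.2
```

```bash
python3 - <<'E'
from h import *
o=monitor.get_obs();p=o["ee_pos"];print(p,o["opening"],o["grasp_force"],o["wrist_force"])
s=cams.camera("side");f=s["frame"]
x0,y0=280,150
P=proj(s,[p,p-[0,0,.011]])
a=cv2.resize(f[y0:y0+120,x0:x0+100],(500,600),interpolation=cv2.INTER_CUBIC)
for q in P: cv2.drawMarker(a,tuple(int(v) for v in ((q-[x0,y0]+.5)*5)),(0,255,0),0,14,1)
cv2.imwrite("pics/g5.png",a[:,:,::-1])
E
```

```text
[ 0.48696846 -0.19443511  0.12337256] 0.027779376106358007 44.22718435409479 [-0.58500249 -0.19017083 -3.28264521]
```

View pics/g5.png

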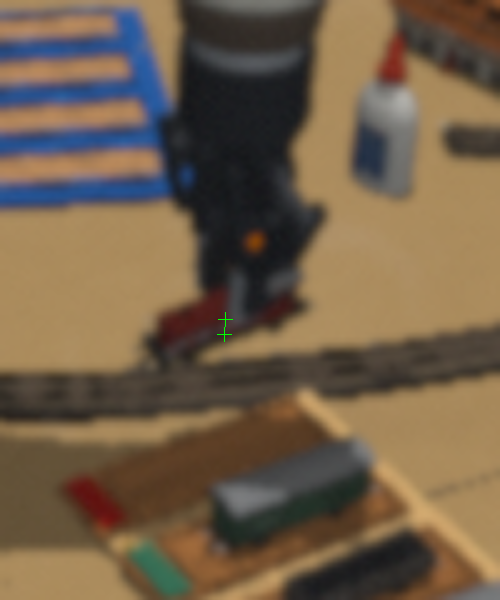

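The loco is held level. Moving it towards the rightmost blue groove.

Request:
carry_out(plan=[{"travel":[0.006,0.06,0],"angular":[0,0,-0.04],"grip":-0.5},{"travel":[0.015,0.15,0],"angular":[0,0,-0.11],"grip":-0.5},{"travel":[0.025,0.26,0],"angular":[0,0,-0.19],"grip":-0.5},{"travel":[0.036,0.37,0],"angular":[0,0,-0.27],"grip":-0.5},{"travel":[0.046,0.48,0],"angular":[0,0,-0.35],"grip":-0.5},{"travel":[0.0567,0.5833,0],"angular":[0,0,-0.4225],"grip":-0.5}])

```text
time: 6.07
ee_pos: [0.5022, -0.0174, 0.1202]
tcp_rot: [180.0, -0.1, 179.2]
wrist_force: [1.9, -1.0, -2.5]
opening: 0.0273
grasp_force: 44.4
```

Request:
carry_out(plan=[{"travel":[0.01,0.1,0],"angular":[0,0,-0.08],"grip":-0.5},{"travel":[0.021,0.21,0],"angular":[0,0,-0.16],"grip":-0.5},{"travel":[0.032,0.32,0],"angular":[0,0,-0.24],"grip":-0.5},{"travel":[0.042,0.43,0],"angular":[0,0,-0.32],"grip":-0.5},{"travel":[0.05,0.52,0],"angular":[0,0,-0.38],"grip":-0.5},{"travel":[0.0567,0.57,0],"angular":[0,0,-0.4225],"grip":-0.5},{"travel":[0.0567,0.58,0],"angular":[0,0,-0.4225],"grip":-0.5},{"travel":[0.0567,0.58,0],"angular":[0,0,-0.4225],"grip":-0.5}])

```text
time: 6.73
ee_pos: [0.5193, 0.1555, 0.1203]
tcp_rot: [-179.9, -0.1, 167.3]
wrist_force: [-0.6, -0.6, -2.0]
opening: 0.0274
grasp_force: 44.4
```

Request:
carry_out(plan=[{"travel":[0,0,-0.1],"angular":[0,0,0],"grip":-0.5},{"travel":[0,0,-0.2],"angular":[0,0,0],"grip":-0.5},{"travel":[0,0,-0.2],"angular":[0,0,0],"grip":-0.5},{"travel":[0,0,-0.2],"angular":[0,0,0],"grip":-0.5}])

```text
time: 7.07
ee_pos: [0.5187, 0.1535, 0.0606]
tcp_rot: [-179.9, -0.2, 167.2]
wrist_force: [0.1, -1.1, -1.4]
opening: 0.0272
grasp_force: 44.8
```

```bash
python3 - <<'E'
from h import *
o=monitor.get_obs();p=o["ee_pos"];print(p,o["tcp_rot"],o["opening"],o["grasp_force"],o["wrist_force"])
s=cams.camera("side");c=cams.camera("top")
yaw=np.radians(o["tcp_rot"][2]);L=np.array([np.cos(yaw),np.sin(yaw),0])*.0615
pts=[p,p+L-[0,0,.008],p-L-[0,0,.008]]
A=[]
for cam,(x0,y0) in((s,(250,130)),(c,(160,110))):
    a=cv2.resize(cam["frame"][y0:y0+120,x0:x0+80],(400,600),interpolation=cv2.INTER_CUBIC)
    for q in proj(cam,pts): cv2.drawMarker(a,tuple(int(v) for v in ((q-[x0,y0]+.5)*5)),(0,255,0),0,12,1)
    for y in(105,35,-35,-105):
        t=np.radians(-12.78);w=[.5431-y*.001*np.sin(t),.2574+y*.001*np.cos(t),.012]
        cv2.drawMarker(a,tuple(int(v) for v in ((proj(cam,w)[0]-[x0,y0]+.5)*5)),(255,0,255),1,12,1)
    A.append(a)
cv2.imwrite("pics/g6.png",np.hstack(A)[:,:,::-1])
E
```

```text
[0.51869981 0.15347125 0.06060041] [-179.87062039   -0.20064462  167.16064299] 0.027181779808805043 44.76892733189743 [ 0.05098477 -1.05725919 -1.38788342]
```

View pics/g6.png

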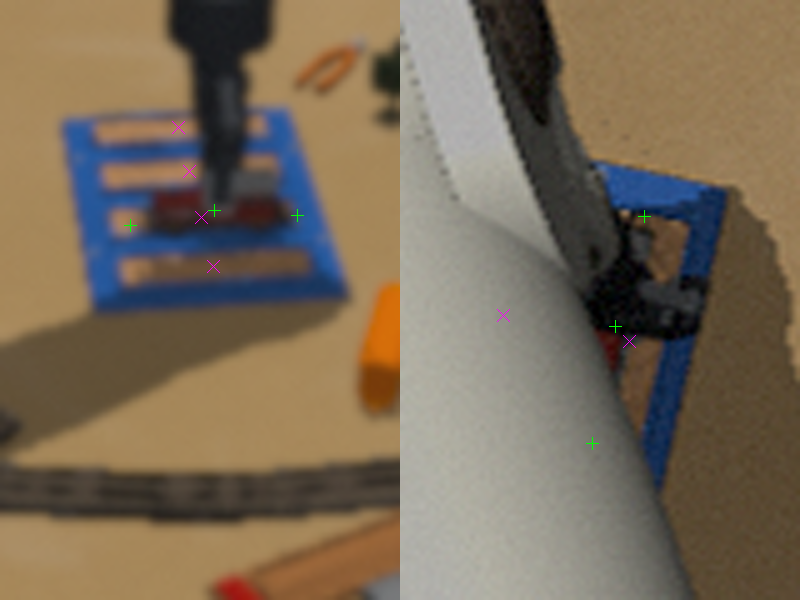

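The groove marks match well, but the loco's lateral position is uncertain because the arm hides it from above. I'll move the loco to a spot the top camera can see and calibrate the gripper against the cameras there.

Request:
carry_out(plan=[{"travel":[0,0,0.1],"angular":[0,0,0],"grip":-0.5},{"travel":[-0.06,0.1,0.2],"angular":[0,0,0],"grip":-0.5},{"travel":[-0.12,0.2,0.2],"angular":[0,0,0],"grip":-0.5},{"travel":[-0.18,0.3,0.2],"angular":[0,0,0],"grip":-0.5},{"travel":[-0.24,0.4,0.2],"angular":[0,0,0],"grip":-0.5},{"travel":[-0.3,0.5,0.2],"angular":[0,0,0],"grip":-0.5},{"travel":[-0.36,0.6,0.2],"angular":[0,0,0],"grip":-0.5},{"travel":[-0.42,0.7,0.2],"angular":[0,0,0],"grip":-0.5}])

```text
time: 7.83
ee_pos: [0.3939, 0.3666, 0.1246]
tcp_rot: [179.8, 0.1, 167.2]
wrist_force: [0.7, -0.3, -1.6]
opening: 0.027
grasp_force: 44.9
```

Request:
carry_out(plan=[{"travel":[-0.06,0.1,0],"angular":[0,0,0],"grip":-0.5},{"travel":[-0.12,0.2,0],"angular":[0,0,0],"grip":-0.5},{"travel":[-0.16,0.26,0],"angular":[0,0,0],"grip":-0.5},{"travel":[-0.16,0.26,0],"angular":[0,0,0],"grip":-0.5},{"travel":[-0.16,0.26,0],"angular":[0,0,0],"grip":-0.5}])

```text
time: 8.25
ee_pos: [0.346, 0.4441, 0.1239]
tcp_rot: [179.9, 0.1, 167.3]
wrist_force: [0.3, -0.4, -3.4]
opening: 0.0272
grasp_force: 44.9
```

```bash
python3 - <<'E'
from h import *
o=monitor.get_obs();p=o["ee_pos"];print(p,o["tcp_rot"],o["opening"],o["grasp_force"],o["wrist_force"])
s=cams.camera("side");c=cams.camera("top")
yaw=np.radians(o["tcp_rot"][2]);L=np.array([np.cos(yaw),np.sin(yaw),0])*.0615
pts=[p,p+L,p-L]
A=[]
for n,cam in(("s",s),("c",c)):
    u=proj(cam,p)[0].astype(int);x0,y0=max(u[0]-40,0),u[1]-60
    print(n,x0,y0)
    a=cv2.resize(cam["frame"][y0:y0+120,x0:x0+80],(400,600),interpolation=cv2.INTER_CUBIC)
    for q in proj(cam,pts): cv2.drawMarker(a,tuple(int(v) for v in ((q-[x0,y0]+.5)*5)),(0,255,0),0,12,1)
    A.append(a);np.save(f"{n}.npy",cam["frame"])
cv2.imwrite("pics/g7.png",np.hstack(A)[:,:,::-1])
E
```

```text
[0.34600634 0.44413144 0.12389063] [1.79882677e+02 6.66327663e-02 1.67329307e+02] 0.02718210681997087 44.93827456317376 [ 0.32018814 -0.37406238 -3.37695894]
s 185 69
c 35 183
```

View pics/g7.png

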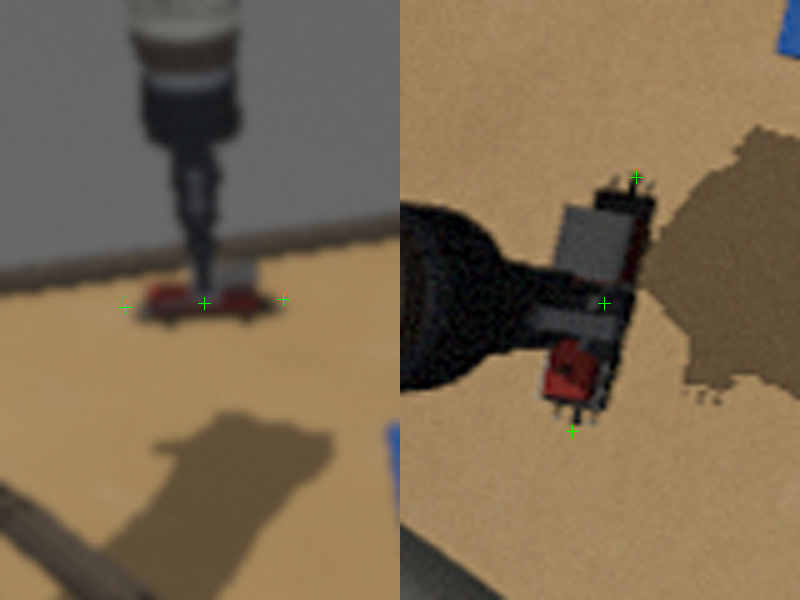

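The top view shows the held loco's ends at (632,183) and (577,415) in the crop. Its centre is within 1.5 mm of the reported TCP, so I can trust top-camera coordinates. Going back to place it in the rightmost groove at (0.5185, 0.155).

Request:
carry_out(plan=[{"travel":[0.05,-0.08,0],"angular":[0,0,0],"grip":-0.5},{"travel":[0.12,-0.2,0],"angular":[0,0,0],"grip":-0.5},{"travel":[0.19,-0.31,0],"angular":[0,0,0],"grip":-0.5},{"travel":[0.25,-0.42,0],"angular":[0,0,0],"grip":-0.5},{"travel":[0.32,-0.53,0],"angular":[0,0,0],"grip":-0.5},{"travel":[0.38,-0.64,0],"angular":[0,0,0],"grip":-0.5},{"travel":[0.45,-0.75,0],"angular":[0,0,0],"grip":-0.5},{"travel":[0.51,-0.85,0],"angular":[0,0,0],"grip":-0.5}])

```text
time: 9.02
ee_pos: [0.5005, 0.1846, 0.1231]
tcp_rot: [180.0, 0.1, 167.1]
wrist_force: [-0.3, -0.1, -2.0]
opening: 0.0273
grasp_force: 45.0
```

Request:
carry_out(plan=[{"travel":[0.055,-0.09,0],"angular":[0,0,0],"grip":-0.5},{"travel":[0.065,-0.11,0],"angular":[0,0,0],"grip":-0.5},{"travel":[0.065,-0.11,-0.07],"angular":[0,0,0],"grip":-0.5},{"travel":[0.065,-0.11,-0.14],"angular":[0,0,0],"grip":-0.5},{"travel":[0.065,-0.11,-0.2],"angular":[0,0,0],"grip":-0.5},{"travel":[0.065,-0.11,-0.25],"angular":[0,0,0],"grip":-0.5},{"travel":[0.065,-0.11,-0.27],"angular":[0,0,0],"grip":-0.5},{"travel":[0.065,-0.11,-0.27],"angular":[0,0,0],"grip":-0.5}])

```text
time: 9.68
ee_pos: [0.5179, 0.154, 0.0401]
tcp_rot: [-179.9, -0.1, 167.1]
wrist_force: [0.1, 0.3, -2.0]
opening: 0.0273
grasp_force: 45.0
```

Request:
carry_out(plan=[{"travel":[0,0,-0.007],"angular":[0,0,0],"grip":-0.5},{"travel":[0,0,-0.014],"angular":[0,0,0],"grip":-0.5},{"travel":[0,0,-0.021],"angular":[0,0,0],"grip":-0.5},{"travel":[0,0,-0.028],"angular":[0,0,0],"grip":-0.5},{"travel":[0,0,-0.033],"angular":[0,0,0],"grip":-0.5},{"travel":[0,0,-0.033],"angular":[0,0,0],"grip":-0.5}])

```text
time: 10.18
ee_pos: [0.5186, 0.155, 0.031]
tcp_rot: [-180.0, -0.0, 167.2]
wrist_force: [-0.3, 1.1, -2.1]
opening: 0.027
grasp_force: 45.0
```

Request:
carry_out(plan=[{"travel":[0,0,-0.004],"angular":[0,0,0],"grip":-0.5},{"travel":[0,0,-0.008],"angular":[0,0,0],"grip":-0.5},{"travel":[0,0,-0.008],"angular":[0,0,0],"grip":-0.5},{"travel":[0,0,-0.008],"angular":[0,0,0],"grip":-0.5}])

```text
time: 10.52
ee_pos: [0.5188, 0.1551, 0.0296]
tcp_rot: [180.0, 0.0, 167.2]
wrist_force: [-1.7, 0.3, 5.3]
opening: 0.0275
grasp_force: 45.8
```

Contact came at the predicted height. Releasing and lifting off.

Request:
carry_out(plan=[{"travel":[0,0,0.002],"angular":[0,0,0],"grip":-0.28},{"travel":[0,0,0.004],"angular":[0,0,0],"grip":-0.15},{"travel":[0,0,0.004],"angular":[0,0,0],"grip":0},{"travel":[0,0,0.004],"angular":[0,0,0],"grip":0.15},{"travel":[0,0,0.004],"angular":[0,0,0],"grip":0.25},{"travel":[0,0,0.004],"angular":[0,0,0],"grip":0.25}])

```text
time: 11.02
ee_pos: [0.5187, 0.1549, 0.0299]
tcp_rot: [-180.0, -0.0, 167.2]
wrist_force: [0.6, -0.3, -0.1]
opening: 0.0534
grasp_force: 0.0
```

Request:
carry_out(plan=[{"travel":[0,0,0.06],"angular":[0,0,0],"grip":0.25},{"travel":[0,0,0.16],"angular":[0,0,0],"grip":0.25},{"travel":[0,0,0.27],"angular":[0,0,0],"grip":0.25},{"travel":[0,0,0.3],"angular":[0,0,0],"grip":0.32},{"travel":[0,0,0.3],"angular":[0,0,0],"grip":0.32}])

```text
time: 11.43
ee_pos: [0.5202, 0.1554, 0.1232]
tcp_rot: [179.9, 0.3, 167.2]
wrist_force: [-0.2, -0.2, -0.9]
opening: 0.0561
grasp_force: 0.0
```

```bash
python3 - <<'E'
from h import *
o=monitor.get_obs();p=o["ee_pos"];print(p,o["tcp_rot"])
s=cams.camera("side")
a=cv2.resize(s["frame"][130:230,240:360],(720,600),interpolation=cv2.INTER_CUBIC)
cv2.imwrite("pics/g8.png",a[:,:,::-1])
E
```

```text
[0.52021399 0.15538832 0.1232374 ] [179.85368423   0.26244603 167.20139987]
```

View pics/g8.png

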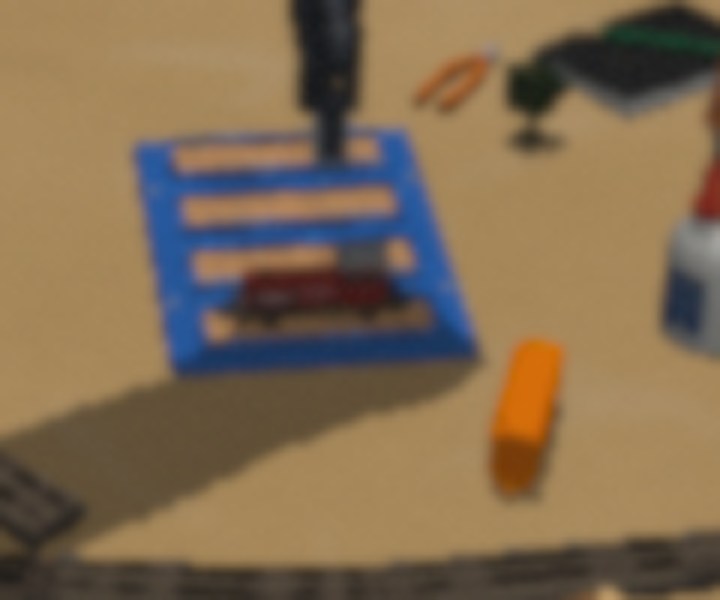

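The loco stands centred in its groove, with cork visible equally at both ends (203 to 232 and 405 to 432). Next is the green van at (0.504, −0.258).

Request:
carry_out(plan=[{"travel":[-0.025,-0.688,0],"angular":[0,0,0.382],"grip":0.32},{"travel":[-0.025,-0.688,0],"angular":[0,0,0.382],"grip":0.32},{"travel":[-0.025,-0.688,0],"angular":[0,0,0.382],"grip":0.32},{"travel":[-0.025,-0.688,0],"angular":[0,0,0.382],"grip":0.32},{"travel":[-0.025,-0.688,0],"angular":[0,0,0.382],"grip":0.32},{"travel":[-0.025,-0.688,0],"angular":[0,0,0.382],"grip":0.32}])

```text
time: 11.98
ee_pos: [0.5099, -0.057, 0.1182]
tcp_rot: [-179.9, -0.1, 177.9]
wrist_force: [0.2, -0.6, 0.1]
opening: 0.0564
grasp_force: 0.0
```

Request:
carry_out(plan=[{"travel":[-0.025,-0.688,0],"angular":[0,0,0.382],"grip":0.32},{"travel":[-0.025,-0.688,0],"angular":[0,0,0.382],"grip":0.32},{"travel":[-0.025,-0.688,0],"angular":[0,0,0.382],"grip":0.32},{"travel":[-0.025,-0.688,0],"angular":[0,0,0.382],"grip":0.32},{"travel":[-0.025,-0.688,0],"angular":[0,0,0.382],"grip":0.32},{"travel":[-0.025,-0.688,0],"angular":[0,0,0.382],"grip":0.32},{"travel":[-0.025,-0.688,0],"angular":[0,0,0.382],"grip":0.32}])

```text
time: 12.57
ee_pos: [0.5026, -0.2594, 0.1178]
tcp_rot: [179.9, -0.1, -171.1]
wrist_force: [0.4, 0.6, -0.8]
opening: 0.0562
grasp_force: 0.0
```

```bash
python3 - <<'E'
from h import *
o=monitor.get_obs();print(o["ee_pos"],o["tcp_rot"])
c=cams.camera("top");np.save("t9.npy",c["frame"])
hsv=cv2.cvtColor(c["frame"],cv2.COLOR_RGB2HSV);H,S,V=[hsv[:,:,i].astype(int) for i in range(3)]
t=np.radians(-12.78);cs=[(.5431-y*.001*np.sin(t),.2574+y*.001*np.cos(t)) for y in(105,35,-35,-105)]
x0,y0=105,120
a=cv2.resize(c["frame"][y0:y0+100,x0:x0+125],(750,600),interpolation=cv2.INTER_CUBIC)
for w in cs: cv2.drawMarker(a,tuple(int(v) for v in ((proj(c,[*w,.012])[0]-[x0,y0]+.5)*6)),(255,0,255),1,12,1)
cv2.imwrite("pics/g9.png",a[:,:,::-1])
ii=np.indices(H.shape);box=(ii[1]>105)&(ii[1]<230)&(ii[0]>125)&(ii[0]<215)
m=big(box&((V<75)&(S<160)|((H<8)|(H>172))&(S>120)|(S<60)&(V<150)))
p=np.argwhere(m)[:,::-1];r=cv2.minAreaRect(cv2.convexHull((ray(c,p,.035)[:,:2]*1000).astype(np.float32)));print(len(p),r)
E
```

```text
[ 0.50261413 -0.2594365   0.11779849] [ 1.79901889e+02 -1.32949359e-01 -1.71111121e+02]
458 ((518.9929809570312, 162.48126220703125), (36.009178161621094, 115.51850891113281), 77.77982330322266)
```

View pics/g9.png

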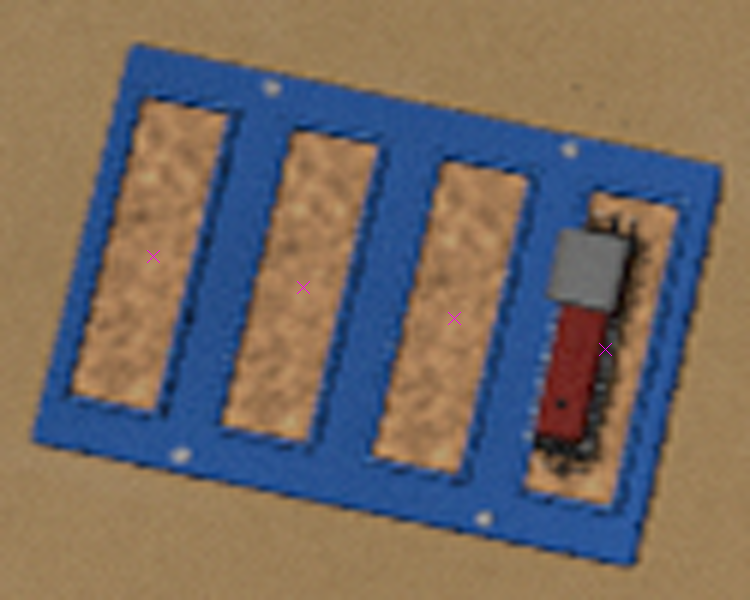

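In the top view the loco lies in the rightmost groove. After correcting for parallax it's within about 2 mm of the centre mark (605,349), and it's level. Grasping the green van.

Request:
carry_out(plan=[{"travel":[0,0,-0.08],"angular":[0,0,0],"grip":0.32},{"travel":[0,0,-0.16],"angular":[0,0,0],"grip":0.32},{"travel":[0,0,-0.23],"angular":[0,0,0],"grip":0.32},{"travel":[0,0,-0.28],"angular":[0,0,0],"grip":0.32},{"travel":[0,0,-0.306],"angular":[0,0,0],"grip":0.32},{"travel":[0,0,-0.306],"angular":[0,0,0],"grip":0.32}])

```text
time: 13.12
ee_pos: [0.5028, -0.2558, 0.0259]
tcp_rot: [179.9, -0.2, -170.8]
wrist_force: [-0.4, -0.5, 0.3]
opening: 0.0562
grasp_force: 0.0
```

Request:
carry_out(plan=[{"travel":[0,0,0],"angular":[0,0,0],"grip":0},{"travel":[0,0,0],"angular":[0,0,0],"grip":-0.2},{"travel":[0,0,0],"angular":[0,0,0],"grip":-0.4},{"travel":[0,0,0],"angular":[0,0,0],"grip":-0.5},{"travel":[0,0,0],"angular":[0,0,0],"grip":-0.5},{"travel":[0,0,0],"angular":[0,0,0],"grip":-0.5}], grip_force=30)

```text
time: 13.62
ee_pos: [0.5045, -0.258, 0.0296]
tcp_rot: [-180.0, 0.1, -170.9]
wrist_force: [0.9, 2.1, 6.3]
opening: 0.0281
grasp_force: 31.5
```

Request:
carry_out(plan=[{"travel":[0,0,0.05],"angular":[0,0,0],"grip":-0.5},{"travel":[0,0,0.12],"angular":[0,0,0],"grip":-0.5},{"travel":[0,0,0.22],"angular":[0,0,0],"grip":-0.5},{"travel":[0,0,0.3],"angular":[0,0,0],"grip":-0.5},{"travel":[0,0,0.3],"angular":[0,0,0],"grip":-0.5}], grip_force=45)

```text
time: 14.03
ee_pos: [0.5055, -0.2589, 0.1238]
tcp_rot: [-179.7, 0.3, -170.9]
wrist_force: [1.0, -0.4, 0.9]
opening: 0.0276
grasp_force: 46.3
```

Request:
carry_out(plan=[{"travel":[0.003,0.05,0],"angular":[0,0,-0.02],"grip":-0.5},{"travel":[0.01,0.15,0],"angular":[0,0,-0.07],"grip":-0.5},{"travel":[0.016,0.26,0],"angular":[0,0,-0.12],"grip":-0.5},{"travel":[0.023,0.37,0],"angular":[0,0,-0.17],"grip":-0.5},{"travel":[0.03,0.48,0],"angular":[0,0,-0.23],"grip":-0.5},{"travel":[0.037,0.59,0],"angular":[0,0,-0.28],"grip":-0.5},{"travel":[0.044,0.7,0],"angular":[0,0,-0.33],"grip":-0.5},{"travel":[0.0517,0.8,0],"angular":[0,0,-0.382],"grip":-0.5}])

```text
time: 14.7
ee_pos: [0.5189, -0.0161, 0.1179]
tcp_rot: [180.0, 0.0, 178.1]
wrist_force: [0.2, -0.5, -1.4]
opening: 0.0276
grasp_force: 46.3
```

Request:
carry_out(plan=[{"travel":[0.007,0.11,0],"angular":[0,0,-0.05],"grip":-0.5},{"travel":[0.014,0.22,0],"angular":[0,0,-0.11],"grip":-0.5},{"travel":[0.021,0.33,0],"angular":[0,0,-0.16],"grip":-0.5},{"travel":[0.028,0.44,0],"angular":[0,0,-0.21],"grip":-0.5},{"travel":[0.035,0.55,0],"angular":[0,0,-0.26],"grip":-0.5},{"travel":[0.042,0.66,0],"angular":[0,0,-0.32],"grip":-0.5},{"travel":[0.048,0.75,0],"angular":[0,0,-0.36],"grip":-0.5},{"travel":[0.0517,0.8,0],"angular":[0,0,-0.382],"grip":-0.5}])

```text
time: 15.37
ee_pos: [0.5344, 0.2249, 0.1175]
tcp_rot: [180.0, -0.0, 167.2]
wrist_force: [0.1, 0.1, -1.4]
opening: 0.0277
grasp_force: 46.4
```

Request:
carry_out(plan=[{"travel":[0,0,0],"angular":[0,0,0],"grip":-0.5},{"travel":[0,0,-0.06],"angular":[0,0,0],"grip":-0.5},{"travel":[0,0,-0.13],"angular":[0,0,0],"grip":-0.5},{"travel":[0,0,-0.2],"angular":[0,0,0],"grip":-0.5},{"travel":[0,0,-0.25],"angular":[0,0,0],"grip":-0.5},{"travel":[0,0,-0.27],"angular":[0,0,0],"grip":-0.5},{"travel":[0,0,-0.27],"angular":[0,0,0],"grip":-0.5}])

```text
time: 15.95
ee_pos: [0.5337, 0.2211, 0.0354]
tcp_rot: [-179.9, -0.1, 167.2]
wrist_force: [-0.4, -1.0, -0.6]
opening: 0.0278
grasp_force: 46.3
```

Request:
carry_out(plan=[{"travel":[0,0,-0.008],"angular":[0,0,0],"grip":-0.5},{"travel":[0,0,-0.016],"angular":[0,0,0],"grip":-0.5},{"travel":[0,0,-0.024],"angular":[0,0,0],"grip":-0.5},{"travel":[0,0,-0.03],"angular":[0,0,0],"grip":-0.5},{"travel":[0,0,-0.035],"angular":[0,0,0],"grip":-0.5},{"travel":[0,0,-0.038],"angular":[0,0,0],"grip":-0.5},{"travel":[0,0,-0.041],"angular":[0,0,0],"grip":-0.5},{"travel":[0,0,-0.041],"angular":[0,0,0],"grip":-0.5}])

```text
time: 16.62
ee_pos: [0.5347, 0.2222, 0.0257]
tcp_rot: [180.0, 0.0, 167.2]
wrist_force: [-2.6, -1.0, 5.9]
opening: 0.028
grasp_force: 47.0
```

Request:
carry_out(plan=[{"travel":[0,0,0.002],"angular":[0,0,0],"grip":-0.28},{"travel":[0,0,0.004],"angular":[0,0,0],"grip":-0.15},{"travel":[0,0,0.004],"angular":[0,0,0],"grip":0},{"travel":[0,0,0.004],"angular":[0,0,0],"grip":0.15},{"travel":[0,0,0.004],"angular":[0,0,0],"grip":0.25},{"travel":[0,0,0.004],"angular":[0,0,0],"grip":0.25}])

```text
time: 17.12
ee_pos: [0.5347, 0.2221, 0.0259]
tcp_rot: [-180.0, -0.0, 167.2]
wrist_force: [0.0, 0.4, 0.2]
opening: 0.0536
grasp_force: 0.0
```

Request:
carry_out(plan=[{"travel":[0,0,0.06],"angular":[0,0,0],"grip":0.25},{"travel":[0,0,0.16],"angular":[0,0,0],"grip":0.25},{"travel":[0,0,0.27],"angular":[0,0,0],"grip":0.25},{"travel":[0,0,0.3],"angular":[0,0,0],"grip":0.32},{"travel":[0,0,0.3],"angular":[0,0,0],"grip":0.32}])

```text
time: 17.53
ee_pos: [0.5362, 0.2228, 0.1195]
tcp_rot: [179.8, 0.3, 167.2]
wrist_force: [-0.5, 0.5, -0.2]
opening: 0.0561
grasp_force: 0.0
```

Request:
carry_out(plan=[{"travel":[-0.0375,-0.913,0],"angular":[0,0,0.4155],"grip":0.32},{"travel":[-0.0375,-0.913,0],"angular":[0,0,0.4155],"grip":0.32},{"travel":[-0.0375,-0.913,0],"angular":[0,0,0.4155],"grip":0.32},{"travel":[-0.0375,-0.913,0],"angular":[0,0,0.4155],"grip":0.32},{"travel":[-0.0375,-0.913,0],"angular":[0,0,0.4155],"grip":0.32},{"travel":[-0.0375,-0.913,0],"angular":[0,0,0.4155],"grip":0.32},{"travel":[-0.0375,-0.913,0],"angular":[0,0,0.4155],"grip":0.32}])

```text
time: 18.12
ee_pos: [0.5224, -0.0549, 0.1148]
tcp_rot: [-180.0, -0.1, 179.0]
wrist_force: [0.2, -0.4, 1.2]
opening: 0.0559
grasp_force: 0.0
```

Request:
carry_out(plan=[{"travel":[-0.0375,-0.913,0],"angular":[0,0,0.4155],"grip":0.32},{"travel":[-0.0375,-0.913,0],"angular":[0,0,0.4155],"grip":0.32},{"travel":[-0.0375,-0.913,0],"angular":[0,0,0.4155],"grip":0.32},{"travel":[-0.0375,-0.913,0],"angular":[0,0,0.4155],"grip":0.32},{"travel":[-0.0375,-0.913,0],"angular":[0,0,0.4155],"grip":0.32},{"travel":[-0.0375,-0.913,0],"angular":[0,0,0.4155],"grip":0.32},{"travel":[-0.0375,-0.913,0],"angular":[0,0,0.4155],"grip":0.32},{"travel":[-0.0375,-0.913,0],"angular":[0,0,0.4155],"grip":0.32}])

```text
time: 18.78
ee_pos: [0.5109, -0.3303, 0.1138]
tcp_rot: [180.0, -0.1, -169.2]
wrist_force: [0.9, 0.1, -1.0]
opening: 0.0562
grasp_force: 0.0
```

```bash
python3 - <<'E'
from h import *
o=monitor.get_obs();print(o["ee_pos"],o["tcp_rot"],np.round(o["q"]))
s=cams.camera("side");c=cams.camera("top")
t=np.radians(-12.78);cs=[(.5431-y*.001*np.sin(t),.2574+y*.001*np.cos(t)) for y in(105,35,-35,-105)]
A=[]
x0,y0=105,120
a=cv2.resize(c["frame"][y0:y0+100,x0:x0+125],(500,400),interpolation=cv2.INTER_CUBIC)
for w in cs: cv2.drawMarker(a,tuple(int(v) for v in ((proj(c,[*w,.012])[0]-[x0,y0]+.5)*4)),(255,0,255),1,12,1)
b=cv2.resize(s["frame"][200:300,285:360],(300,400),interpolation=cv2.INTER_CUBIC)
cv2.imwrite("pics/g10.png",np.hstack([a,b])[:,:,::-1])
E
```

```text
[ 0.51085058 -0.33028788  0.1137524 ] [ 1.79984882e+02 -1.04317032e-01 -1.69241748e+02] [-33.  12.   7.  85.  -0. -44.]
```

View pics/g10.png

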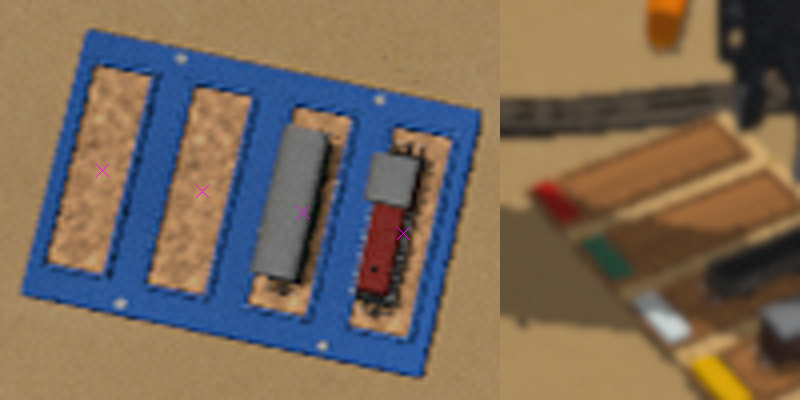

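```bash
cat >> h.py <<'E'
def roofs(z=.056,x0=105,x1=230,ymax=215):
    c=cams.camera("top");hsv=cv2.cvtColor(c["frame"],cv2.COLOR_RGB2HSV);H,S,V=[hsv[:,:,i].astype(int) for i in range(3)]
    ii=np.indices(H.shape);m=(S<60)&(V>60)&(V<150)&(ii[1]>x0)&(ii[1]<x1)&(ii[0]>125)&(ii[0]<ymax)
    n,l,st,_=cv2.connectedComponentsWithStats(m.astype(np.uint8))
    t=np.radians(-12.78);R=np.array([[np.cos(t),np.sin(t)],[-np.sin(t),np.cos(t)]])
    for i in range(1,n):
        if st[i,4]<60: continue
        W=ray(c,np.argwhere(l==i)[:,::-1],z)[:,:2]
        r=cv2.minAreaRect(cv2.convexHull((W*1000).astype(np.float32)))
        print(st[i,4],np.round(r[0],1),np.round(r[1],1),round(r[2],1),"rack",np.round(R@(np.array(r[0])-[543.1,257.4]),1))
E
python3 -c "
from h import *
roofs()"
```

```text
416 [533.1 221. ] [ 28.6 100.3] 77.2 rack [ -1.7 -37.7]
148 [545.9 154.5] [29.9 36.3] 77.7 rack [ 25.5 -99.7]
```

Request:
carry_out(plan=[{"travel":[0,0,-0.08],"angular":[0,0,0],"grip":0.32},{"travel":[0,0,-0.16],"angular":[0,0,0],"grip":0.32},{"travel":[0,0,-0.23],"angular":[0,0,0],"grip":0.32},{"travel":[0,0,-0.28],"angular":[0,0,0],"grip":0.32},{"travel":[0,0,-0.3],"angular":[0,0,0],"grip":0.32},{"travel":[0,0,-0.31],"angular":[0,0,0],"grip":0.32},{"travel":[0,0,-0.317],"angular":[0,0,0],"grip":0.32},{"travel":[0,0,-0.317],"angular":[0,0,0],"grip":0.32}])

```text
time: 19.6
ee_pos: [0.5127, -0.3253, 0.0216]
tcp_rot: [-180.0, 0.0, -168.9]
wrist_force: [0.6, 0.5, -0.1]
opening: 0.0565
grasp_force: 0.0
```

Green van: (−1.7, −37.7) against (0, −35) in the rack frame, fine. Gripping the coal wagon.

Request:
carry_out(plan=[{"travel":[0,0,0],"angular":[0,0,0],"grip":0},{"travel":[0,0,0],"angular":[0,0,0],"grip":-0.2},{"travel":[0,0,0],"angular":[0,0,0],"grip":-0.4},{"travel":[0,0,0],"angular":[0,0,0],"grip":-0.5},{"travel":[0,0,0],"angular":[0,0,0],"grip":-0.5},{"travel":[0,0,0],"angular":[0,0,0],"grip":-0.5}], grip_force=30)

```text
time: 20.1
ee_pos: [0.5127, -0.326, 0.0221]
tcp_rot: [-179.9, 0.1, -169.0]
wrist_force: [-0.1, 0.5, 6.5]
opening: 0.0279
grasp_force: 30.2
```

```bash
python3 - <<'E'
from h import *
c=cams.camera("top");hsv=cv2.cvtColor(c["frame"],cv2.COLOR_RGB2HSV);H,S,V=[hsv[:,:,i].astype(int) for i in range(3)]
ii=np.indices(H.shape);m=((H<8)|(H>172))&(S>120)&(ii[1]>185)&(ii[1]<225)&(ii[0]>150)&(ii[0]<210)
p=np.argwhere(big(m))[:,::-1];r=cv2.minAreaRect(cv2.convexHull((ray(c,p,.050)[:,:2]*1000).astype(np.float32)))
t=np.radians(-12.78);R=np.array([[np.cos(t),np.sin(t)],[-np.sin(t),np.cos(t)]]);print(len(p),r,R@(np.array(r[0])-[543.1,257.4]))
E
```

```text
175 ((501.8993225097656, 162.35765075683594), (21.22941017150879, 57.94508743286133), 76.84558868408203) [ -19.15586105 -101.80175324]
```

Request:
carry_out(plan=[{"travel":[0,0,0.05],"angular":[0,0,0],"grip":-0.5},{"travel":[0,0,0.12],"angular":[0,0,0],"grip":-0.5},{"travel":[0,0,0.22],"angular":[0,0,0],"grip":-0.5},{"travel":[0,0,0.3],"angular":[0,0,0],"grip":-0.5},{"travel":[0,0,0.3],"angular":[0,0,0],"grip":-0.5}], grip_force=45)

```text
time: 20.57
ee_pos: [0.5138, -0.3268, 0.1165]
tcp_rot: [-179.7, 0.3, -169.0]
wrist_force: [1.4, -0.5, -0.6]
opening: 0.0273
grasp_force: 44.4
```

Request:
carry_out(plan=[{"travel":[0.004,0.06,0],"angular":[0,0,-0.02],"grip":-0.5},{"travel":[0.011,0.17,0],"angular":[0,0,-0.07],"grip":-0.5},{"travel":[0.019,0.3,0],"angular":[0,0,-0.12],"grip":-0.5},{"travel":[0.027,0.43,0],"angular":[0,0,-0.18],"grip":-0.5},{"travel":[0.035,0.56,0],"angular":[0,0,-0.24],"grip":-0.5},{"travel":[0.043,0.69,0],"angular":[0,0,-0.3],"grip":-0.5},{"travel":[0.051,0.81,0],"angular":[0,0,-0.36],"grip":-0.5},{"travel":[0.06,0.94,0],"angular":[0,0,-0.4155],"grip":-0.5}])

```text
time: 21.23
ee_pos: [0.5297, -0.0421, 0.1104]
tcp_rot: [-180.0, -0.0, 179.0]
wrist_force: [0.2, 0.0, -0.4]
opening: 0.0273
grasp_force: 44.5
```

Request:
carry_out(plan=[{"travel":[0.008,0.13,0],"angular":[0,0,-0.06],"grip":-0.5},{"travel":[0.017,0.26,0],"angular":[0,0,-0.12],"grip":-0.5},{"travel":[0.025,0.39,0],"angular":[0,0,-0.17],"grip":-0.5},{"travel":[0.033,0.52,0],"angular":[0,0,-0.23],"grip":-0.5},{"travel":[0.041,0.65,0],"angular":[0,0,-0.29],"grip":-0.5},{"travel":[0.05,0.78,0],"angular":[0,0,-0.34],"grip":-0.5},{"travel":[0.056,0.9,0],"angular":[0,0,-0.39],"grip":-0.5},{"travel":[0.062,0.98,0],"angular":[0,0,-0.4155],"grip":-0.5}])

```text
time: 21.9
ee_pos: [0.5482, 0.2535, 0.1101]
tcp_rot: [180.0, -0.0, 167.2]
wrist_force: [0.4, -0.8, -0.7]
opening: 0.0272
grasp_force: 44.5
```

Request:
carry_out(plan=[{"travel":[0.007,0.12,0],"angular":[0,0,0],"grip":-0.5},{"travel":[0.008,0.14,0],"angular":[0,0,0],"grip":-0.5},{"travel":[0.008,0.14,-0.06],"angular":[0,0,0],"grip":-0.5},{"travel":[0.008,0.14,-0.13],"angular":[0,0,0],"grip":-0.5},{"travel":[0.008,0.14,-0.2],"angular":[0,0,0],"grip":-0.5},{"travel":[0.008,0.14,-0.25],"angular":[0,0,0],"grip":-0.5},{"travel":[0.008,0.14,-0.27],"angular":[0,0,0],"grip":-0.5},{"travel":[0.008,0.14,-0.27],"angular":[0,0,0],"grip":-0.5}])

```text
time: 22.57
ee_pos: [0.5501, 0.2915, 0.0278]
tcp_rot: [-179.9, -0.1, 167.2]
wrist_force: [-0.3, -0.2, -1.2]
opening: 0.0272
grasp_force: 44.6
```

Request:
carry_out(plan=[{"travel":[0,0,-0.008],"angular":[0,0,0],"grip":-0.5},{"travel":[0,0,-0.016],"angular":[0,0,0],"grip":-0.5},{"travel":[0,0,-0.024],"angular":[0,0,0],"grip":-0.5},{"travel":[0,0,-0.03],"angular":[0,0,0],"grip":-0.5},{"travel":[0,0,-0.035],"angular":[0,0,0],"grip":-0.5},{"travel":[0,0,-0.039],"angular":[0,0,0],"grip":-0.5},{"travel":[0,0,-0.042],"angular":[0,0,0],"grip":-0.5},{"travel":[0,0,-0.042],"angular":[0,0,0],"grip":-0.5}])

```text
time: 23.23
ee_pos: [0.5513, 0.2924, 0.0182]
tcp_rot: [180.0, 0.0, 167.2]
wrist_force: [-2.1, -0.3, 5.3]
opening: 0.027
grasp_force: 45.2
```

Request:
carry_out(plan=[{"travel":[0,0,0.002],"angular":[0,0,0],"grip":-0.28},{"travel":[0,0,0.004],"angular":[0,0,0],"grip":-0.15},{"travel":[0,0,0.004],"angular":[0,0,0],"grip":0},{"travel":[0,0,0.004],"angular":[0,0,0],"grip":0.15},{"travel":[0,0,0.004],"angular":[0,0,0],"grip":0.25},{"travel":[0,0,0.004],"angular":[0,0,0],"grip":0.25}])

```text
time: 23.73
ee_pos: [0.5512, 0.2923, 0.0184]
tcp_rot: [-180.0, -0.0, 167.2]
wrist_force: [0.0, 0.2, -0.8]
opening: 0.0534
grasp_force: 0.0
```

Request:
carry_out(plan=[{"travel":[0,0,0.06],"angular":[0,0,0],"grip":0.25},{"travel":[0,0,0.16],"angular":[0,0,0],"grip":0.25},{"travel":[0,0,0.27],"angular":[0,0,0],"grip":0.25},{"travel":[0,0,0.3],"angular":[0,0,0],"grip":0.32},{"travel":[0,0,0.3],"angular":[0,0,0],"grip":0.32}])

```text
time: 24.15
ee_pos: [0.5527, 0.2931, 0.1122]
tcp_rot: [179.8, 0.2, 167.2]
wrist_force: [0.6, -0.3, 1.1]
opening: 0.056
grasp_force: 0.0
```

Request:
carry_out(plan=[{"travel":[-0.04,-1.0,0],"angular":[0,0,0.37],"grip":0.32},{"travel":[-0.04,-1.0,0],"angular":[0,0,0.37],"grip":0.32},{"travel":[-0.04,-1.0,0],"angular":[0,0,0.37],"grip":0.32},{"travel":[-0.04,-1.0,0],"angular":[0,0,0.37],"grip":0.32},{"travel":[-0.04,-1.0,0],"angular":[0,0,0.37],"grip":0.32},{"travel":[-0.04,-1.0,0],"angular":[0,0,0.37],"grip":0.32},{"travel":[-0.04,-1.0,0],"angular":[0,0,0.37],"grip":0.32},{"travel":[-0.04,-1.0,0],"angular":[0,0,0.37],"grip":0.32}])

```text
time: 24.82
ee_pos: [0.5381, -0.0125, 0.1073]
tcp_rot: [-179.9, -0.1, 177.6]
wrist_force: [-1.1, 0.8, 0.3]
opening: 0.0565
grasp_force: 0.0
```

Request:
carry_out(plan=[{"travel":[-0.04,-1.0,0],"angular":[0,0,0.37],"grip":0.32},{"travel":[-0.04,-1.0,0],"angular":[0,0,0.37],"grip":0.32},{"travel":[-0.04,-1.0,0],"angular":[0,0,0.37],"grip":0.32},{"travel":[-0.04,-1.0,0],"angular":[0,0,0.37],"grip":0.32},{"travel":[-0.04,-1.0,0],"angular":[0,0,0.37],"grip":0.32},{"travel":[-0.04,-1.0,0],"angular":[0,0,0.37],"grip":0.32},{"travel":[-0.04,-1.0,0],"angular":[0,0,0.37],"grip":0.32},{"travel":[-0.04,-1.0,0],"angular":[0,0,0.37],"grip":0.32}])

```text
time: 25.48
ee_pos: [0.5261, -0.3121, 0.1067]
tcp_rot: [-180.0, -0.1, -171.8]
wrist_force: [0.9, -0.6, -0.5]
opening: 0.0563
grasp_force: 0.0
```

Request:
carry_out(plan=[{"travel":[-0.01,-0.12,0],"angular":[0,0,0],"grip":0.32},{"travel":[-0.01,-0.24,0],"angular":[0,0,0],"grip":0.32},{"travel":[-0.01,-0.29,0],"angular":[0,0,0],"grip":0.32},{"travel":[-0.01,-0.29,0],"angular":[0,0,0],"grip":0.32},{"travel":[-0.01,-0.29,0],"angular":[0,0,0],"grip":0.32}])

```text
time: 25.9
ee_pos: [0.5238, -0.3945, 0.107]
tcp_rot: [179.9, -0.1, -171.7]
wrist_force: [0.0, -0.1, -0.4]
opening: 0.0565
grasp_force: 0.0
```

```bash
python3 - <<'E'
from h import *
o=monitor.get_obs();print(o["ee_pos"],o["tcp_rot"],np.round(o["q"]))
roofs()
c=cams.camera("top");hsv=cv2.cvtColor(c["frame"],cv2.COLOR_RGB2HSV);H,S,V=[hsv[:,:,i].astype(int) for i in range(3)]
ii=np.indices(H.shape);m=(V<50)&(ii[1]>134)&(ii[1]<170)&(ii[0]>135)&(ii[0]<210)
p=np.argwhere(big(m))[:,::-1];r=cv2.minAreaRect(cv2.convexHull((ray(c,p,.039)[:,:2]*1000).astype(np.float32)))
t=np.radians(-12.78);R=np.array([[np.cos(t),np.sin(t)],[-np.sin(t),np.cos(t)]]);print("coal",len(p),r,R@(np.array(r[0])-[543.1,257.4]))
x0,y0=105,120
cv2.imwrite("pics/g11.png",cv2.resize(c["frame"][y0:y0+100,x0:x0+125],(750,600),interpolation=cv2.INTER_CUBIC)[:,:,::-1])
E
```

```text
[ 0.52382549 -0.39449864  0.10697299] [ 1.79897571e+02 -7.40644725e-02 -1.71660171e+02] [-37.  19.  14.  85.   0. -45.]
415 [533.1 221.1] [ 28.6 100.3] 77.3 rack [ -1.7 -37.6]
147 [545.7 154.6] [29.9 35.8] 77.7 rack [ 25.3 -99.7]
coal 360 ((549.6315307617188, 291.2790832519531), (30.885923385620117, 90.88626861572266), 75.24529266357422) [-1.12460466 34.48461165]
```

View pics/g11.png

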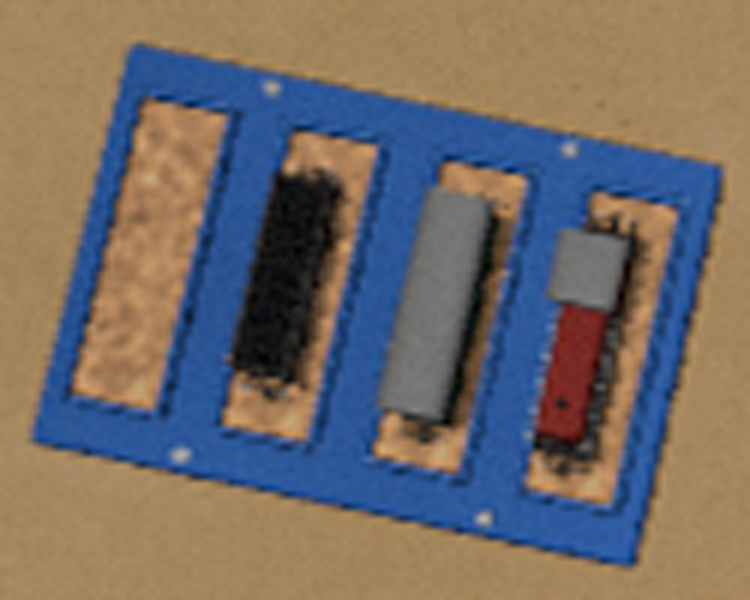

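The coal wagon is well placed: (−1.1, 34.5) against (0, 35). Now the brown van.

Request:
carry_out(plan=[{"travel":[0,0,-0.08],"angular":[0,0,0],"grip":0.32},{"travel":[0,0,-0.16],"angular":[0,0,0],"grip":0.32},{"travel":[0,0,-0.22],"angular":[0,0,0],"grip":0.32},{"travel":[0,0,-0.25],"angular":[0,0,0],"grip":0.32},{"travel":[0,0,-0.2687],"angular":[0,0,0],"grip":0.32},{"travel":[0,0,-0.2687],"angular":[0,0,0],"grip":0.32}])

```text
time: 26.5
ee_pos: [0.5241, -0.3936, 0.0273]
tcp_rot: [180.0, -0.0, -171.5]
wrist_force: [0.3, 0.1, 0.3]
opening: 0.0562
grasp_force: 0.0
```

Request:
carry_out(plan=[{"travel":[0,0,0],"angular":[0,0,0],"grip":0},{"travel":[0,0,0],"angular":[0,0,0],"grip":-0.2},{"travel":[0,0,0],"angular":[0,0,0],"grip":-0.4},{"travel":[0,0,0],"angular":[0,0,0],"grip":-0.5},{"travel":[0,0,0],"angular":[0,0,0],"grip":-0.5},{"travel":[0,0,0],"angular":[0,0,0],"grip":-0.5}], grip_force=30)

```text
time: 27.0
ee_pos: [0.5249, -0.3951, 0.0296]
tcp_rot: [-179.9, 0.1, -171.6]
wrist_force: [-0.4, -0.2, 6.5]
opening: 0.0283
grasp_force: 30.4
```

Request:
carry_out(plan=[{"travel":[0,0,0.05],"angular":[0,0,0],"grip":-0.5},{"travel":[0,0,0.12],"angular":[0,0,0],"grip":-0.5},{"travel":[0,0,0.22],"angular":[0,0,0],"grip":-0.5},{"travel":[0,0,0.3],"angular":[0,0,0],"grip":-0.5},{"travel":[0,0,0.3],"angular":[0,0,0],"grip":-0.5}], grip_force=45)

```text
time: 27.42
ee_pos: [0.5258, -0.396, 0.1241]
tcp_rot: [-179.7, 0.3, -171.6]
wrist_force: [0.7, -0.0, 0.7]
opening: 0.0277
grasp_force: 46.3
```

Request:
carry_out(plan=[{"travel":[0.003,0.05,0],"angular":[0,0,-0.02],"grip":-0.5},{"travel":[0.009,0.15,0],"angular":[0,0,-0.07],"grip":-0.5},{"travel":[0.016,0.27,0],"angular":[0,0,-0.12],"grip":-0.5},{"travel":[0.023,0.39,0],"angular":[0,0,-0.17],"grip":-0.5},{"travel":[0.03,0.51,0],"angular":[0,0,-0.22],"grip":-0.5},{"travel":[0.037,0.62,0],"angular":[0,0,-0.27],"grip":-0.5},{"travel":[0.043,0.73,0],"angular":[0,0,-0.32],"grip":-0.5},{"travel":[0.05,0.85,0],"angular":[0,0,-0.37],"grip":-0.5}])

```text
time: 28.08
ee_pos: [0.5389, -0.1384, 0.1177]
tcp_rot: [-180.0, 0.0, 177.7]
wrist_force: [-0.4, -0.3, -1.0]
opening: 0.0279
grasp_force: 46.3
```

Request:
carry_out(plan=[{"travel":[0.006,0.11,0],"angular":[0,0,-0.05],"grip":-0.5},{"travel":[0.012,0.22,0],"angular":[0,0,-0.1],"grip":-0.5},{"travel":[0.019,0.33,0],"angular":[0,0,-0.15],"grip":-0.5},{"travel":[0.025,0.43,0],"angular":[0,0,-0.19],"grip":-0.5},{"travel":[0.031,0.54,0],"angular":[0,0,-0.24],"grip":-0.5},{"travel":[0.037,0.65,0],"angular":[0,0,-0.29],"grip":-0.5},{"travel":[0.043,0.75,0],"angular":[0,0,-0.33],"grip":-0.5},{"travel":[0.05,0.85,0],"angular":[0,0,-0.37],"grip":-0.5}])

```text
time: 28.75
ee_pos: [0.5539, 0.1169, 0.1177]
tcp_rot: [-180.0, -0.0, 167.2]
wrist_force: [0.1, 0.2, -0.3]
opening: 0.0278
grasp_force: 46.3
```

Request:
carry_out(plan=[{"travel":[0.006,0.11,0],"angular":[0,0,0],"grip":-0.5},{"travel":[0.012,0.22,0],"angular":[0,0,0],"grip":-0.5},{"travel":[0.018,0.33,0],"angular":[0,0,0],"grip":-0.5},{"travel":[0.024,0.44,0],"angular":[0,0,0],"grip":-0.5},{"travel":[0.03,0.55,0],"angular":[0,0,0],"grip":-0.5},{"travel":[0.036,0.66,0],"angular":[0,0,0],"grip":-0.5},{"travel":[0.041,0.76,0],"angular":[0,0,0],"grip":-0.5},{"travel":[0.0433,0.8183,0],"angular":[0,0,0],"grip":-0.5}])

```text
time: 29.42
ee_pos: [0.5667, 0.3638, 0.117]
tcp_rot: [180.0, -0.0, 167.3]
wrist_force: [0.8, -0.4, -0.9]
opening: 0.0277
grasp_force: 46.3
```

Request:
carry_out(plan=[{"travel":[0,0,0],"angular":[0,0,0],"grip":-0.5},{"travel":[0,0,-0.06],"angular":[0,0,0],"grip":-0.5},{"travel":[0,0,-0.13],"angular":[0,0,0],"grip":-0.5},{"travel":[0,0,-0.2],"angular":[0,0,0],"grip":-0.5},{"travel":[0,0,-0.25],"angular":[0,0,0],"grip":-0.5},{"travel":[0,0,-0.27],"angular":[0,0,0],"grip":-0.5},{"travel":[0,0,-0.27],"angular":[0,0,0],"grip":-0.5}])

```text
time: 30.0
ee_pos: [0.5664, 0.3596, 0.035]
tcp_rot: [-179.9, -0.1, 167.2]
wrist_force: [-0.9, -0.4, -0.7]
opening: 0.0279
grasp_force: 46.3
```

Request:
carry_out(plan=[{"travel":[0,0,-0.008],"angular":[0,0,0],"grip":-0.5},{"travel":[0,0,-0.016],"angular":[0,0,0],"grip":-0.5},{"travel":[0,0,-0.024],"angular":[0,0,0],"grip":-0.5},{"travel":[0,0,-0.03],"angular":[0,0,0],"grip":-0.5},{"travel":[0,0,-0.034],"angular":[0,0,0],"grip":-0.5},{"travel":[0,0,-0.037],"angular":[0,0,0],"grip":-0.5},{"travel":[0,0,-0.04],"angular":[0,0,0],"grip":-0.5},{"travel":[0,0,-0.04],"angular":[0,0,0],"grip":-0.5}])

```text
time: 30.67
ee_pos: [0.5672, 0.3609, 0.0257]
tcp_rot: [180.0, 0.0, 167.2]
wrist_force: [-0.6, -1.6, 4.5]
opening: 0.0279
grasp_force: 46.8
```

Request:
carry_out(plan=[{"travel":[0,0,0.002],"angular":[0,0,0],"grip":-0.28},{"travel":[0,0,0.004],"angular":[0,0,0],"grip":-0.15},{"travel":[0,0,0.004],"angular":[0,0,0],"grip":0},{"travel":[0,0,0.004],"angular":[0,0,0],"grip":0.15},{"travel":[0,0,0.004],"angular":[0,0,0],"grip":0.25},{"travel":[0,0,0.004],"angular":[0,0,0],"grip":0.25}])

```text
time: 31.17
ee_pos: [0.5671, 0.3608, 0.026]
tcp_rot: [-180.0, -0.0, 167.2]
wrist_force: [0.1, -0.1, -0.2]
opening: 0.0532
grasp_force: 0.0
```

Request:
carry_out(plan=[{"travel":[0,0,0.06],"angular":[0,0,0],"grip":0.25},{"travel":[0,0,0.16],"angular":[0,0,0],"grip":0.25},{"travel":[0,0,0.27],"angular":[0,0,0],"grip":0.25},{"travel":[0,0,0.3],"angular":[0,0,0],"grip":0.32},{"travel":[0,0,0.3],"angular":[0,0,0],"grip":0.32}])

```text
time: 31.58
ee_pos: [0.5686, 0.3617, 0.1201]
tcp_rot: [179.8, 0.2, 167.2]
wrist_force: [-0.3, 0.4, 0.3]
opening: 0.0562
grasp_force: 0.0
```

Request:
carry_out(plan=[{"travel":[-0.12,-1.0,0],"angular":[0,0,0],"grip":0.32},{"travel":[-0.12,-1.0,0],"angular":[0,0,0],"grip":0.32},{"travel":[-0.12,-1.0,0],"angular":[0,0,0],"grip":0.32},{"travel":[-0.12,-1.0,0],"angular":[0,0,0],"grip":0.32},{"travel":[-0.12,-1.0,0],"angular":[0,0,0],"grip":0.32},{"travel":[-0.12,-1.0,0],"angular":[0,0,0],"grip":0.32},{"travel":[-0.12,-1.0,0],"angular":[0,0,0],"grip":0.32},{"travel":[-0.12,-1.0,0],"angular":[0,0,0],"grip":0.32}])

```text
time: 32.25
ee_pos: [0.5297, 0.0563, 0.115]
tcp_rot: [-179.9, -0.1, 167.0]
wrist_force: [-0.3, 0.3, -0.5]
opening: 0.0563
grasp_force: 0.0
```

Request:
carry_out(plan=[{"travel":[-0.12,-0.8,0],"angular":[0,0,0],"grip":0.32},{"travel":[-0.12,-0.8,0],"angular":[0,0,0],"grip":0.32},{"travel":[-0.12,-0.8,0],"angular":[0,0,0],"grip":0.32},{"travel":[-0.12,-0.8,0],"angular":[0,0,0],"grip":0.32},{"travel":[-0.12,-0.8,0],"angular":[0,0,0],"grip":0.32},{"travel":[-0.12,-0.8,0],"angular":[0,0,0],"grip":0.32},{"travel":[-0.12,-0.8,0],"angular":[0,0,0],"grip":0.32}])

```text
time: 32.83
ee_pos: [0.4938, -0.1838, 0.1148]
tcp_rot: [-179.9, -0.1, 166.9]
wrist_force: [0.6, 0.7, 0.1]
opening: 0.0566
grasp_force: 0.0
```

```bash
python3 - <<'E'
from h import *
o=monitor.get_obs();print(o["time"],o["ee_pos"],o["tcp_rot"])
roofs()
c=cams.camera("top");s=cams.camera("side")
x0,y0=105,120
a=cv2.resize(c["frame"][y0:y0+100,x0:x0+125],(500,400),interpolation=cv2.INTER_CUBIC)
b=cv2.resize(s["frame"][140:200,255:325],(300,257),interpolation=cv2.INTER_CUBIC)
im=np.zeros((400,800,3),np.uint8);im[:,:500]=a;im[:257,500:]=b
cv2.imwrite("pics/g12.png",im[:,:,::-1])
E
```

```text
32.8333 [ 0.49380738 -0.1838261   0.1147601 ] [-1.79932299e+02 -6.75587848e-02  1.66935007e+02]
410 [567.3 358.8] [ 29.8 103.7] 78.4 rack [  1.1 104.2]
416 [533.2 221.3] [ 29.  100.3] 77.4 rack [ -1.7 -37.4]
143 [545.8 154.9] [29.3 35.8] 77.7 rack [ 25.3 -99.4]
```

View pics/g12.png

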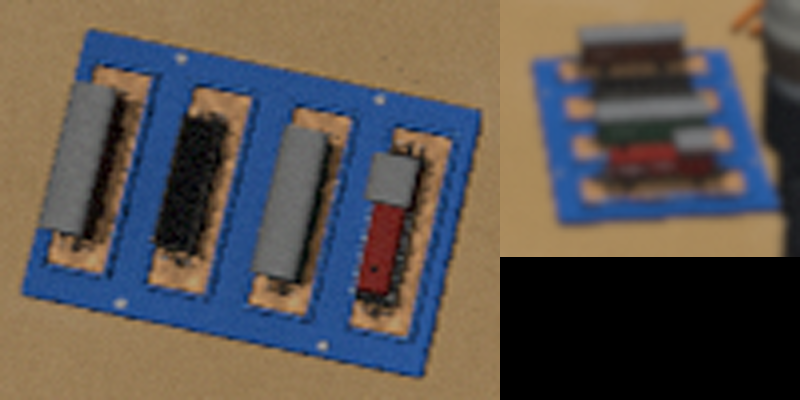

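All four stand in the right grooves, but the loco sits about 5 mm off-centre towards its left rail. I'll re-grip it with the gripper centred on the groove. Closing will slide it to the middle.

Request:
carry_out(plan=[{"travel":[0.0408,0.558,0],"angular":[0,0,0],"grip":0.32},{"travel":[0.0408,0.558,0],"angular":[0,0,0],"grip":0.32},{"travel":[0.0408,0.558,0],"angular":[0,0,0],"grip":0.32},{"travel":[0.0408,0.558,0],"angular":[0,0,0],"grip":0.32},{"travel":[0.0408,0.558,0],"angular":[0,0,0],"grip":0.32}])

```text
time: 33.4
ee_pos: [0.5072, -0.0045, 0.1158]
tcp_rot: [179.9, -0.0, 167.6]
wrist_force: [-0.1, 0.2, -0.0]
opening: 0.0562
grasp_force: 0.0
```

Request:
carry_out(plan=[{"travel":[0.0408,0.558,0],"angular":[0,0,0],"grip":0.32},{"travel":[0.0408,0.558,0],"angular":[0,0,0],"grip":0.32},{"travel":[0.0408,0.558,0],"angular":[0,0,0],"grip":0.32},{"travel":[0.0408,0.558,0],"angular":[0,0,0],"grip":0.32},{"travel":[0.0408,0.558,0],"angular":[0,0,0],"grip":0.32},{"travel":[0.0408,0.558,0],"angular":[0,0,0],"grip":0.32},{"travel":[0.0408,0.558,0],"angular":[0,0,0],"grip":0.32}])

```text
time: 33.98
ee_pos: [0.5189, 0.1568, 0.1156]
tcp_rot: [-180.0, -0.0, 167.4]
wrist_force: [0.9, -0.6, 0.2]
opening: 0.0565
grasp_force: 0.0
```

Request:
carry_out(plan=[{"travel":[0,0,-0.08],"angular":[0,0,0],"grip":0.32},{"travel":[0,0,-0.16],"angular":[0,0,0],"grip":0.32},{"travel":[0,0,-0.22],"angular":[0,0,0],"grip":0.32},{"travel":[0,0,-0.26],"angular":[0,0,0],"grip":0.32},{"travel":[0,0,-0.29],"angular":[0,0,0],"grip":0.32},{"travel":[0,0,-0.307],"angular":[0,0,0],"grip":0.32},{"travel":[0,0,-0.307],"angular":[0,0,0],"grip":0.32}])

```text
time: 34.57
ee_pos: [0.5194, 0.1552, 0.0235]
tcp_rot: [-180.0, -0.0, 167.2]
wrist_force: [-0.3, -0.2, -0.1]
opening: 0.0564
grasp_force: 0.0
```

Request:
carry_out(plan=[{"travel":[0,0,0],"angular":[0,0,0],"grip":0.1},{"travel":[0,0,0],"angular":[0,0,0],"grip":0},{"travel":[0,0,0],"angular":[0,0,0],"grip":-0.1},{"travel":[0,0,0],"angular":[0,0,0],"grip":-0.2},{"travel":[0,0,0],"angular":[0,0,0],"grip":-0.3},{"travel":[0,0,0],"angular":[0,0,0],"grip":-0.4},{"travel":[0,0,0],"angular":[0,0,0],"grip":-0.4},{"travel":[0,0,0],"angular":[0,0,0],"grip":-0.4}], grip_force=20)

```text
time: 35.23
ee_pos: [0.5202, 0.156, 0.0248]
tcp_rot: [179.9, 0.1, 167.2]
wrist_force: [0.1, 2.4, 5.5]
opening: 0.0284
grasp_force: 20.7
```

Gripped and centred. Releasing, retreating and checking.

Request:
carry_out(plan=[{"travel":[0,0,0],"angular":[0,0,0],"grip":-0.28},{"travel":[0,0,0],"angular":[0,0,0],"grip":-0.15},{"travel":[0,0,0],"angular":[0,0,0],"grip":0},{"travel":[0,0,0],"angular":[0,0,0],"grip":0.15},{"travel":[0,0,0],"angular":[0,0,0],"grip":0.25},{"travel":[0,0,0],"angular":[0,0,0],"grip":0.25}])

```text
time: 35.73
ee_pos: [0.5195, 0.1555, 0.0238]
tcp_rot: [-180.0, -0.0, 167.2]
wrist_force: [1.1, -1.1, 0.9]
opening: 0.0533
grasp_force: 0.0
```

Request:
carry_out(plan=[{"travel":[0,0,0.06],"angular":[0,0,0],"grip":0.25},{"travel":[0,0,0.16],"angular":[0,0,0],"grip":0.25},{"travel":[0,0,0.27],"angular":[0,0,0],"grip":0.25},{"travel":[0,0,0.4],"angular":[0,0,0],"grip":0.25},{"travel":[0,0,0.4],"angular":[0,0,0],"grip":0.25}])

```text
time: 36.15
ee_pos: [0.522, 0.1563, 0.1516]
tcp_rot: [179.7, 0.5, 167.2]
wrist_force: [0.6, 0.1, 0.6]
opening: 0.0532
grasp_force: 0.0
```

Request:
carry_out(plan=[{"travel":[-0.1,-0.9,0],"angular":[0,0,0],"grip":0.25},{"travel":[-0.1,-0.9,0],"angular":[0,0,0],"grip":0.25},{"travel":[-0.1,-0.9,0],"angular":[0,0,0],"grip":0.25},{"travel":[-0.1,-0.9,0],"angular":[0,0,0],"grip":0.25},{"travel":[-0.1,-0.9,0],"angular":[0,0,0],"grip":0.25},{"travel":[-0.1,-0.9,0],"angular":[0,0,0],"grip":0.25},{"travel":[-0.1,-0.9,0],"angular":[0,0,0],"grip":0.25},{"travel":[-0.1,-0.9,0],"angular":[0,0,0],"grip":0.25}])

```text
time: 36.82
ee_pos: [0.489, -0.1182, 0.1438]
tcp_rot: [-179.9, 0.0, 167.0]
wrist_force: [0.6, 0.2, 0.2]
opening: 0.053
grasp_force: 0.0
```

```bash
python3 - <<'E'
from h import *
o=monitor.get_obs();print(o["time"],o["ee_pos"])
roofs()
c=cams.camera("top");s=cams.camera("side")
x0,y0=105,120
a=cv2.resize(c["frame"][y0:y0+100,x0:x0+125],(500,400),interpolation=cv2.INTER_CUBIC)
b=cv2.resize(s["frame"][140:200,255:325],(300,257),interpolation=cv2.INTER_CUBIC)
im=np.zeros((400,800,3),np.uint8);im[:,:500]=a;im[:257,500:]=b
cv2.imwrite("pics/g13.png",im[:,:,::-1])
E
```

```text
36.8167 [ 0.4889561  -0.11816325  0.14383754]
403 [564.9 359.6] [28.5 99. ] 76.6 rack [ -1.4 104.5]
412 [533.1 221.4] [ 28.8 100.3] 76.9 rack [ -1.8 -37.3]
137 [546.7 151.8] [29.3 33. ] 78.7 rack [  26.9 -102.2]
```

View pics/g13.png

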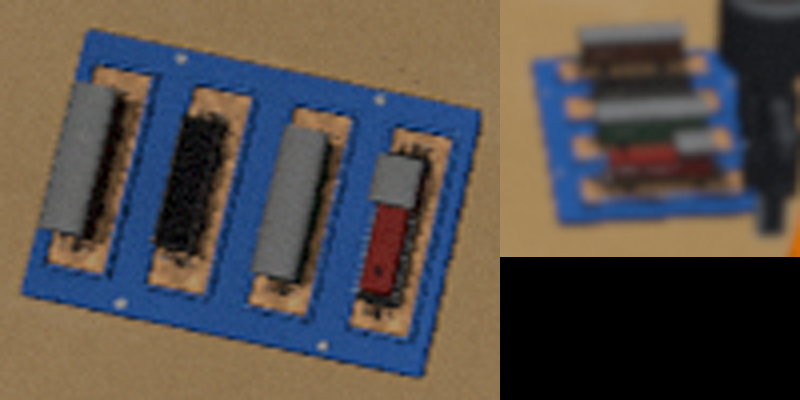

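All four vehicles stand level in the right grooves, each within about 3 mm of the middle. The loco is now at about −102.5 against −105. Handing in.

```bash
python3 -c "
from workcell import ticket
print(ticket.job_done())"
```

```text
the job is handed in; nothing more can be done
None
```

The job is handed in at about 37 s of the 112 s allowed. From left to right, the blue rack holds the brown van, coal wagon, green van and loco, each standing on its wheels within about 3 mm of the middle of its groove; the verdict was not reported back.

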